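# Hang the wet wash basket on the drip tree

### The job

A rinsed ore basket stands on the bench and must drain on the revolving drip tree. Turn the tree (it has a black knob on top) until its empty arm is centred over the steel drip dish, then slip the basket's eye over the bead at the end of that arm and set it down behind the bead, so that it hangs freely over the dish. The arms are set by hand and seldom level, so feel where this one really is and do not force the basket against the tree; keep the other baskets hung and leave the tin and the vial alone.

Things in the scene. Friction and masses are not known exactly. Their poses are not given: they have to be found in the camera images.
- stand: Fixed foot of the drip tree: grey plate 240 x 124 x 8 mm, thin upright mast, shallow steel drip dish. Origin under the mast's axis, on the bench; z up; its -x axis points from the mast to the dish.
- dish (a point): Centre of the drip dish (100 mm across, rim 24 mm above the bench), 105 mm from the mast's axis along the stand's -x axis.
- tree_head: The head that turns on the mast about z, any number of turns, held by a friction washer (0.1 N m, stays where left). Origin on the mast's axis, 215 mm above the bench, level with the four arm pivots. Four arms at right angles: the EMPTY one points along the head's -x axis, the others carry baskets. Hub 46 mm across, its top 25 mm above the origin.
- knob (a point): Middle of the black ribbed round knob on top of the head, on its axis, 45 mm above the head's origin; the knob is 36 mm across and 30 mm high, free all round. Turning it turns the head.
- empty_arm_seat (a point): NOMINAL seat on the empty arm (as if level), fixed to the head, 105 mm from the mast's axis. The arm is a straight steel bar 9 mm thick from a clamped knuckle 33 mm from the axis. Stop collar (20 mm across) 80 to 85 mm, end bead (13.5 mm across) 120 to 126 mm from the axis; the eye hangs on the bar between them.
- empty_arm_end (a point): NOMINAL outer end of the empty arm's bead, 126 mm from the mast's axis, as if the arm were level. Its knuckle was clamped by hand: the real arm sags or rises by up to 0.13 rad (12 mm at the bead), staying in the vertical plane through the axis. No pose here shows this tilt. It is stiff: it keeps its tilt under loads below about 25 N.
- wash_basket: Wet perforated steel wash basket to be hung, upright on the bench, 0.10 to 0.17 kg: cup 56 mm across, 52 mm high, two thin bail rods (58 mm apart, in the y-z plane) rising to a hanging eye with a blue grip tab above. Origin at the centre of its underside, z up.
- wash_basket_eye (a point): Centre of the eye, 125 mm above the basket's underside: a tube 14 mm long along the basket's x axis, bore 17.5 mm, outside 25.5 mm. When hung it lies 4 mm below the bar's axis.
- wash_basket_tab (a point): Centre of the blue grip tab, 161.5 mm above the basket's underside: 22 mm along the basket's x, 10 mm thick along its y, 40 mm high.
- hung_a: A like basket already hung on another arm of the tree (its eye 104 mm from the mast's axis); loose, it swings. Origin at the centre of its underside.
- hung_b: A like basket already hung on another arm of the tree (its eye 104 mm from the mast's axis); loose, it swings. Origin at the centre of its underside.
- hung_c: A like basket already hung on another arm of the tree (its eye 104 mm from the mast's axis); loose, it swings. Origin at the centre of its underside.
- moisture_tin: Aluminium moisture tin with lid, 64 mm across, 30 mm high, near the basket; bystander. Origin at the centre of its underside.
- vial: Glass sample vial with red cap, 27 mm across, 70 mm high, at the near edge of the bench; bystander. Origin at the centre of its underside.
Mind the look-alikes: they are no part of the job. Leave any brown look-alike of the hung_b alone.

How it is judged (in metres and radians):
On the way, in this order (a step that is already met when the one before it is completed fails the run):
1. the empty arm is turned over the drip dish (seat within 20 mm of the dish's centre, seen from above) (horizontal distance between empty_arm_seat and dish below 0.02 m), for 0.3 s.
2. the basket's eye is on the empty arm, between collar and bead (x of wash_basket_eye in the frame of tree_head between -0.116 and -0.086 m and y of wash_basket_eye in the frame of tree_head between -0.008 and 0.008 m and z of wash_basket_eye in the frame of tree_head between -0.02 and 0.012 m), for 0.2 s.
At the end, for the whole second after the job is handed in: The basket hangs by its eye on the formerly empty arm, between collar and bead, upright within 0.3 rad, nearly still (under 0.1 m/s); that arm's seat is within 20 mm of the dish's centre seen from above; the other three baskets still hang (undersides within 0.19 m of the head's origin) (all of step 2 and horizontal distance between empty_arm_seat and dish below 0.02 m and angle between wash_basket's own z axis and vertical below 0.3 rad and linear speed of wash_basket below 0.1 m/s and distance between each of hung_a, hung_b, hung_c and tree_head below 0.19 m); the robot touches nothing.
It fails at once if the basket is forced against the tree with more than 20 N (contact force between wash_basket and tree_head above 20 N).
It fails at once if a basket falls off the tree (height (world z) of any of hung_a, hung_b, hung_c below 0.06 m).
It fails at once if the tin or the vial is moved by more than 20 mm or tipped (distance of any of moisture_tin, vial from where it was at the start of the episode above 0.02 m or angle between any of moisture_tin, vial's own z axis and vertical above 0.5 rad).
It also fails if it takes over 72 s, if anything falls off the work surface, if the arm or the gripper's body presses on something with over 40 N, if the wrist force passes 120 N, or if a joint passes its speed limit or range.

### The arm

A 6-joint arm with a two-finger parallel gripper is mounted at the origin on a cart in front of the work surface, level with it; the furniture and walls round the work are solid. World frame = base frame: x ahead of the robot, y to its left, z up, the work surface at z = 0. Lengths are in mm, angles in rad, forces in N, time in s.
With the tool pointing down it reaches from about 300 to 775 mm from the base axis. Payload 14.6 kg.
Tool frame: the origin (TCP) lies on the centre line of the jaws, within the pads' length; the fingertips stand 11 mm ahead of it and the grasp point (between the pads) lies 8 mm behind it; z points along the fingers, x is the direction in which the jaws open and shut, and the axes are right-handed (so a half turn about z gives the same grasp; the last joint's range is limited). The gripper opens to 94 mm and grips with 3 to 60 N. Pads are 16 mm wide; open, the fingers measure 119 mm over their backs; the gripper's body (75 mm by 177 mm) begins 78 mm behind the grasp point.
Start: joints at [-1.332, 0.3, 1.521, -0, 1.321, -0.067], TCP at [165.574, -524.476, 216.446] pointing down, gripper open.
Joint ranges: [-3.03, 3.03], [-0.79, 2.21], [0.23, 2.52], [-1.04, 4.18], [0, 3.07], [-2.55, 2.55]. Speed limits (rad/s): [2.22, 2.22, 2.57, 3.14, 3.14, 3.14].

### API

Orientations are given as a rotation vector (axis times angle).
In Python, from rig import readout, get_image, order gives the robot as it stands.
- The arm moves only by the tool carry_out, never from a script. Its arguments are lists of equal length, an entry for each row: "gripper": the opening, from 0 (shut) to 1 (fully open); "offset": the shift along the tool's x, y, z in units of 25 mm (1.0 is 25 mm), a list of three; "dr": the turn, a rotation vector about the tool's x, y, z in units of 8 degrees (1.0 is 8 degrees), a list of three. A call has exactly 10 rows; each row is the pose to reach, as a shift and turn from the pose commanded when the call began, along the tool's axes at that moment; what a row does not reach only later rows make up. A row lasts 1/10 s, in which the tool goes at most 50 mm and 8.59 degrees, less where a joint would pass 70% of its speed; a pose out of reach is approached as far as the arm can. A call with a gripper value outside its range is refused whole. The fingers move at their own pace and stop on an object; "newtons" is the grip in N (left out, the last holds). Time passes only in rows, so rows that repeat a pose let the fingers close, or fill a call up. It gives the time, the measured TCP pose, the force and the opening at its end, in the units of the state.
- readout.read_state(): the state, without advancing time (a new reading comes with each control period).
- get_image(name): name is "side" or "top" or "wrist"; returns a dict with "image" (384x512x3 uint8, red, green, blue), "fovy" (degrees; the focal length in pixels is half the picture's height over the tangent of half this angle, whatever the lens; pixels are square), "cx", "cy" (the principal point, pixels), "D" ([k1, k2, p1, p2, k3] as OpenCV has them; the pictures are not rectified), "rvec" (rotation vector, rad) and "tvec" (3), from world to camera coordinates, as OpenCV has them. Camera axes: x right, y down, z forward; pixel columns grow to the right and rows downward; lengths in mm; the calibration is good to about 2 mm. A picture is of the moment at which its call begins. There is no depth.
- order.finish_job(): hands the job in, once; it reports no verdict.
The state is a dict: "clock": time; "q": joint angles; "qvel": joint speeds; "effort": joint torques, N m; "ee_pos": TCP position; "tool_rot": TCP orientation; "ft_force": force on the tool from outside, world axes, zero at the start; "moment": the same for the moment, N m; "opening": opening from 0.0 (shut) to 1.0 (fully open).
Only numpy, scipy, OpenCV 4.12 (cv2) and the standard library are available. Lean on these libraries where they do the work, as an engineer would, in place of code of your own. Each camera call takes 0.05 s, during which the arm holds its last target.

## Working session

There is one attempt and no reset: what is moved stays moved. The work goes in short steps, Python scripts to look and compute and a tool call to move; the robot and the scene stay as the last step left them, time stands still between calls to the robot, and variables do not carry over. Pictures are saved under pics/ and viewed, and the job is handed in when it is done.

Besides the shell and the picture viewer there is one more tool, called after "Emit:" as name(argument=value, ...), one argument or row to a line, values as JSON. carry_out: Moves the arm, as the interface text tells. Its arguments: {"type":"object","properties":{"gripper":{"type":"array"},"offset":{"type":"array"},"dr":{"type":"array"},"newtons":{"type":"number"}},"required":["gripper","offset","dr"]}

```bash
ls; mkdir -p pics
cat > h.py <<'E'
import numpy as np, cv2
from rig import readout, get_image, order
def K(d):
    f=d["image"].shape[0]/2/np.tan(np.radians(d["fovy"])/2)
    return np.array([[f,0,d["cx"]],[0,f,d["cy"]],[0,0,1.]])
def snap(name,fn):
    d=get_image(name); cv2.imwrite("pics/"+fn,d["image"][:,:,::-1]); np.save("pics/"+fn[:-4]+".npy",d,allow_pickle=True); return d
def load(fn): return np.load("pics/"+fn+".npy",allow_pickle=True).item()
def ray(d,px):
    p=cv2.undistortPoints(np.array([[px]],float),K(d),np.array(d["D"],float))[0,0]
    R=cv2.Rodrigues(np.array(d["rvec"],float))[0]; t=np.array(d["tvec"],float).ravel()
    v=R.T@np.array([p[0],p[1],1]); return -R.T@t, v/np.linalg.norm(v)
def onz(d,px,z):
    o,v=ray(d,px); return o+v*(z-o[2])/v[2]
def tri(d1,p1,d2,p2):
    o1,v1=ray(d1,p1);o2,v2=ray(d2,p2)
    s=np.linalg.lstsq(np.array([v1,-v2]).T,o2-o1,rcond=None)[0]
    a=o1+s[0]*v1;b=o2+s[1]*v2
    return (a+b)/2,np.linalg.norm(a-b)
def proj(d,P):
    return cv2.projectPoints(np.array(P,float).reshape(-1,3),np.array(d["rvec"],float),np.array(d["tvec"],float),K(d),np.array(d["D"],float))[0].reshape(-1,2)
def crop(fn,out,x0,y0,x1,y1,s):
    im=load(fn)["image"][y0:y1,x0:x1,::-1]; cv2.imwrite("pics/"+out,cv2.resize(im,None,fx=s,fy=s,interpolation=cv2.INTER_CUBIC))
E
python3 - <<'E'
from h import *
for n in ["side","top","wrist"]:
    d=snap(n,n+"0.png"); print(n,d["fovy"],d["rvec"],d["tvec"],ray(d,(256,192)))
print(readout.read_state())
E
```

```text
pics
side 47.85472437926549 [ 2.10644664 -0.50001448  0.2897026 ] [-474.8719279   382.35189294  769.18736992] (array([ 215.0418948 , -597.84677967,  748.11880041]), array([ 0.39653501,  0.7347883 , -0.55031459]))
top 51.17196330231643 [ 2.21026594 -2.18539457  0.04766354] [ 175.38603944  648.02873778 1259.63336648] (array([ 588.68784169,  180.29952582, 1287.75635576]), array([ 0.03148155,  0.0198817 , -0.99930657]))
wrist 61.884016897353426 [-2.34751566  1.72217473  0.24046447] [-549.45216149  -26.83076705  391.91746921] (array([ 241.8733384 , -500.69406947,  383.43135953]), array([-0.25833937, -0.07947928, -0.96277921]))
{'clock': 0.15, 'q': array([-1.33159165e+00,  3.00325713e-01,  1.52139935e+00,  7.31669991e-06,
        1.32068899e+00, -6.66144511e-02]), 'qvel': array([ 0.00077448, -0.00155202, -0.00344609, -0.00063171, -0.0010035 ,
       -0.00046826]), 'effort': array([ 7.86932142e-04, -5.31960618e+01, -3.52821672e+01,  7.08209351e-02,
        2.36158096e-02, -8.68317284e-05]), 'ee_pos': array([ 165.5413921 , -524.31532544,  216.0429565 ]), 'tool_rot': array([-2.53344687e+00,  1.85685091e+00,  9.80252517e-04]), 'ft_force': array([-0.16063254, -0.23979297,  0.22309486]), 'moment': array([-0.01174099,  0.0510159 , -0.01270373]), 'opening': 0.9969704600346023}
```

View pics/side0.png

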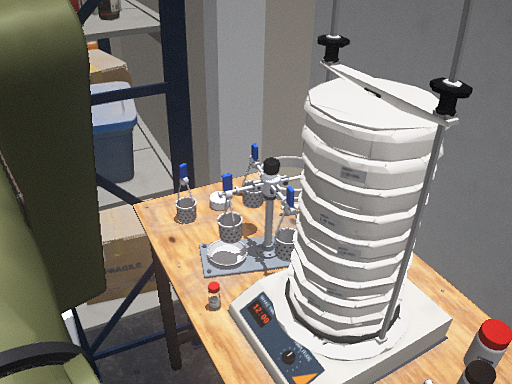

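View pics/top0.png

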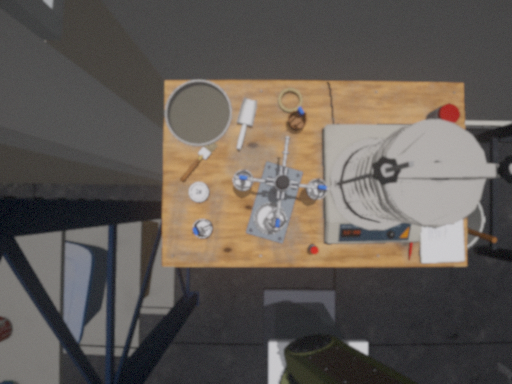

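View pics/wrist0.png

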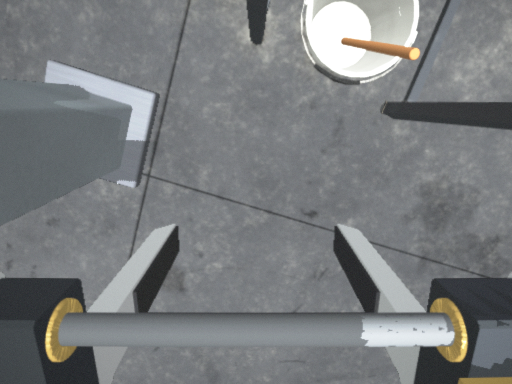

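Run:
```python
from h import *
crop("top0","ctop.png",180,85,345,265,4)
crop("side0","cside.png",130,130,330,320,4)
d=load("top0")
for n,p,z in [("knob",(282,183),260),("dish",(267,222),24),("basket",(203,229),180),("tin",(198,191),30),("vial",(313,249),70)]: print(n,onz(d,p,z))
```

```text
knob [644.92915649 134.2911781  260.        ]
dish [534.52369054 169.722729    24.        ]
basket [519.73817151 347.42328107 180.        ]
tin [629.36145397 387.83805067  30.        ]
vial [456.32454019  29.9309078   70.        ]
```

View pics/ctop.png

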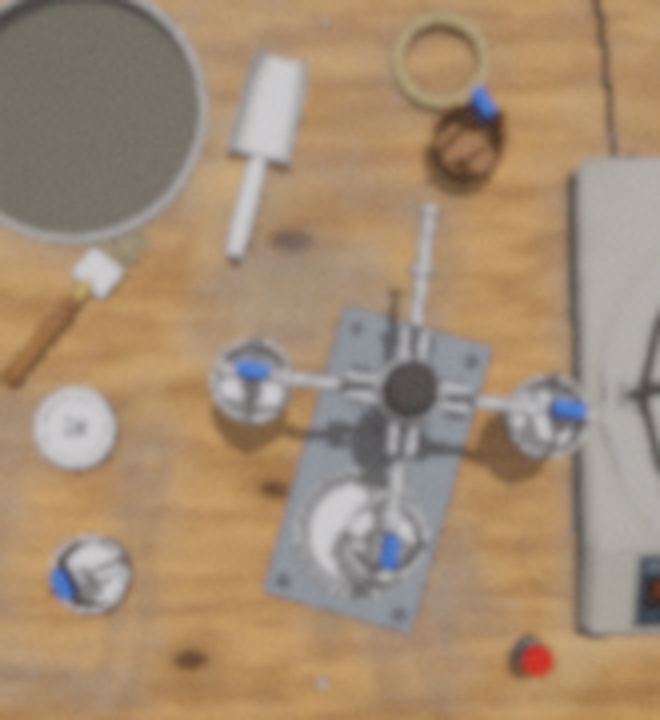

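View pics/cside.png

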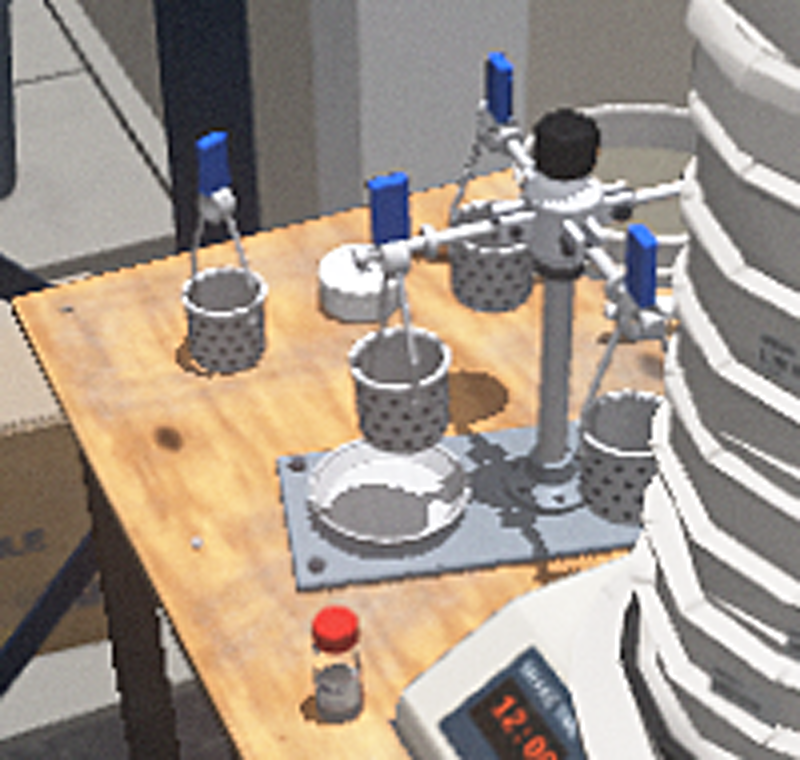

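Run:
```python
from h import *
d=load("top0"); s=load("side0")
f=lambda x,y:(180+x/4,85+y/4)
c=[onz(d,f(*p),8) for p in [(345,308),(492,348),(410,632),(267,592)]]
for p in c: print(p.round(1))
print("plate ctr",np.mean(c,0)); a=((c[0]+c[1])-(c[2]+c[3]))/2; print("len",np.linalg.norm(a),"dir +x deg",np.degrees(np.arctan2(a[1],a[0])))
a=((c[0]+c[3])-(c[1]+c[2]))/2; print("wid",np.linalg.norm(a),"dir",np.degrees(np.arctan2(a[1],a[0])))
im=d["image"].astype(int); m=(im.max(2)<75).astype(np.uint8)[170:200,270:300]
n,l,st,ce=cv2.connectedComponentsWithStats(m); print([(st[i],ce[i]+[270,170]) for i in range(1,n) if st[i][4]>10])
g=lambda x,y:(130+x/4,130+y/4)
print("knob tri",tri(d,f(410,388),s,g(566,142)))
print("dish side",onz(s,g(390,492),24), "top", onz(d,f(355,530),24))
print("tip",onz(d,f(429,208),215), "hunga(front) tab",tri(d,f(390,550),s,g(388,208)),"left",tri(d,f(251,369),s,g(498,88)),"right",tri(d,f(568,408),s,g(641,265)))
print("basket tab top",tri(d,f(61,584),s,g(212,138)), tri(d,f(65,585),s,g(213,165)))
print("basket cup", onz(s,g(226,345),10))
print("shaker left edge",onz(d,(323,150),70), onz(d,(322,240),70))
```

```text
[725.5 174.1   8. ]
[694.8  56.1   8. ]
[467.7 119.6   8. ]
[498.1 233.6   8. ]
plate ctr [596.53645013 145.83531801   8.        ]
len 235.41005246497227 dir +x deg -15.150249281654755
wid 120.02192821326152 dir 75.22379694825798
[]
knob tri (array([647.52435389, 133.04727431, 261.42969497]), np.float64(0.20741770395697645))
dish side [543.62278594 153.85957609  24.        ] top [548.71291522 164.37478741  24.        ]
tip [771.78771891 119.20437783 215.        ] hunga(front) tab (array([542.50229089, 144.26537475, 239.82819802]), np.float64(0.6035398489890949)) left (array([659.14991211, 236.42463659, 243.40341993]), np.float64(1.2650587143503769)) right (array([635.96694199,  29.38196428, 243.98782142]), np.float64(1.3294973207084804))
basket tab top (array([513.97885277, 369.41193101, 175.68372292]), np.float64(0.7378306333028641)) (array([512.56373961, 369.82033563, 154.99981706]), np.float64(2.12006867172832))
basket cup [509.91431472 362.91562295  10.        ]
shaker left edge [757.8586689    1.18540251  70.        ] [483.754733     2.82455767  70.        ]
```

```bash
cat >> h.py <<'E'
from scipy.spatial.transform import Rotation as Ro
def goto(P,yaw=None,cur=None,rot=None):
    s=readout.read_state()
    R=Ro.from_rotvec(s["tool_rot"] if rot is None else rot)
    p=s["ee_pos"] if cur is None else np.array(cur,float)
    o=R.inv().apply(np.array(P,float)-p)/25
    if yaw is None: tr=np.zeros(3)
    else:
        c,s_=np.cos(yaw),np.sin(yaw); T=np.array([[c,s_,0],[s_,-c,0],[0,0,-1]])
        tr=(R.inv()*Ro.from_matrix(T)).as_rotvec()
    return o.round(3),(np.degrees(tr)/8).round(3)
E
python3 - <<'E'
from h import *
W=[(165.6,-524.5,216.4),(270,-270,400),(380,60,400),(647.5,133,350)]
for a,b in zip(W,W[1:]): print(goto(b,cur=a))
E
```

```text
(array([-8.456, -7.048, -7.337]), array([0., 0., 0.]))
(array([-1.1263e+01, -8.1700e+00,  1.0000e-02]), array([0., 0., 0.]))
(array([  0.439, -11.083,   2.   ]), array([0., 0., 0.]))
```

Candidates, top view: the basket to hang could be the lone one at (203,229), a hung one at (243,181), (317,188) or (272,220), or the brown one at (296,120). The steel one standing by the tin at (203,229) fits the description. The tree's knob is the black disc at (282,182), and the crops above confirm both.

Emit:
carry_out(
  gripper=[1, 1, 1, 1, 1, 1, 1, 1, 1, 1],
  offset=[
    [-0.85, -0.7, -0.73],
    [-1.9, -1.6, -1.7],
    [-2.9, -2.5, -2.6],
    [-3.9, -3.3, -3.4],
    [-4.9, -4.1, -4.3],
    [-5.9, -4.9, -5.1],
    [-6.8, -5.6, -5.9],
    [-7.6, -6.3, -6.6],
    [-8.2, -6.8, -7.1],
    [-8.45, -7.05, -7.35],
  ],
  dr=[
    [0, 0, 0],
    [0, 0, 0],
    [0, 0, 0],
    [0, 0, 0],
    [0, 0, 0],
    [0, 0, 0],
    [0, 0, 0],
    [0, 0, 0],
    [0, 0, 0],
    [0, 0, 0],
  ],
)

```text
clock: 1.15
ee_pos: [270.5, -268.9, 401.3]
tool_rot: [2.535, -1.855, 0.003]
ft_force: [0.0, -0.2, 0.3]
opening: 0.998
```

Emit:
carry_out(
  gripper=[1, 1, 1, 1, 1, 1, 1, 1, 1, 1],
  offset=[
    [-0.8, -0.6, 0],
    [-2, -1.45, 0],
    [-3.4, -2.5, 0],
    [-4.8, -3.5, 0],
    [-6.2, -4.5, 0],
    [-7.6, -5.5, 0],
    [-8.9, -6.4, 0],
    [-10, -7.2, 0],
    [-10.9, -7.9, 0],
    [-11.26, -8.17, 0],
  ],
  dr=[
    [0, 0, 0],
    [0, 0, 0],
    [0, 0, 0],
    [0, 0, 0],
    [0, 0, 0],
    [0, 0, 0],
    [0, 0, 0],
    [0, 0, 0],
    [0, 0, 0],
    [0, 0, 0],
  ],
)

```text
clock: 2.15
ee_pos: [380.6, 61.4, 399.4]
tool_rot: [2.535, -1.854, -0.002]
ft_force: [-0.3, 0.5, 0.5]
opening: 1.002
```

Take a wrist view here for a fuller check, then go above the knob.

Emit:
carry_out(
  gripper=[1, 1, 1, 1, 1, 1, 1, 1, 1, 1],
  offset=[
    [0.05, -1, 0.2],
    [0.1, -2.5, 0.4],
    [0.15, -4, 0.7],
    [0.2, -5.5, 1],
    [0.25, -7, 1.3],
    [0.3, -8.5, 1.5],
    [0.35, -9.8, 1.7],
    [0.4, -10.7, 1.9],
    [0.44, -11.08, 2],
    [0.44, -11.08, 2],
  ],
  dr=[
    [0, 0, 0],
    [0, 0, 0],
    [0, 0, 0],
    [0, 0, 0],
    [0, 0, 0],
    [0, 0, 0],
    [0, 0, 0],
    [0, 0, 0],
    [0, 0, 0],
    [0, 0, 0],
  ],
)

```text
clock: 3.15
ee_pos: [648.4, 131.7, 348.0]
tool_rot: [2.531, -1.857, -0.003]
ft_force: [-0.2, -0.4, -1.1]
opening: 0.999
```

Run:
```python
from h import *
snap("wrist","w1.png"); snap("side","s1.png")
s=readout.read_state(); print(s["ee_pos"],s["q"])
```

```text
[647.45572876 131.92237827 349.84815191] [ 1.45624612e-01  5.20694040e-01  9.13767394e-01 -1.03254527e-04
  1.70787212e+00  1.41126415e+00]
```

View pics/w1.png

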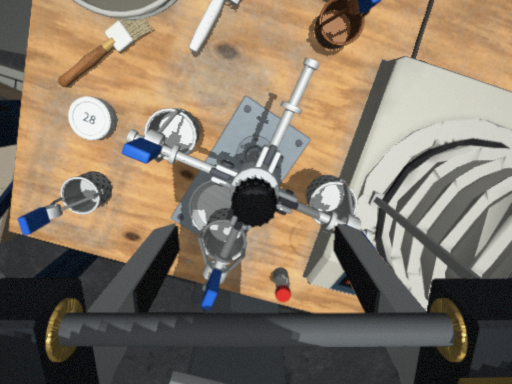

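View pics/s1.png

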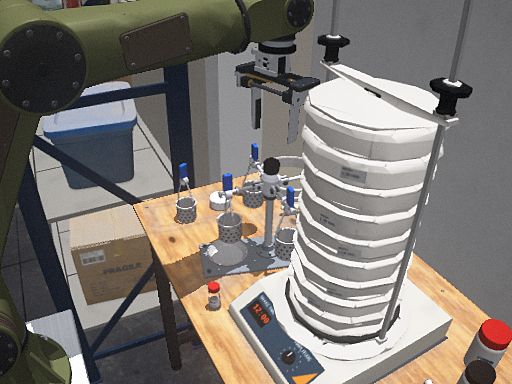

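Run:
```python
from h import *
w=load("w1");t=load("top0");s=load("s1")
print(proj(w,[(647.5,133,275),(647.5,133,245)]))
im=w["image"].astype(int); m=(im.max(2)<45).astype(np.uint8)[165:235,215:295]
n,l,st,ce=cv2.connectedComponentsWithStats(m); print([(st[i],ce[i]+[215,165]) for i in range(1,n) if st[i][4]>100])
f=lambda x,y:(180+x/4,85+y/4)
print(tri(w,(254,203),t,f(410,388)),tri(w,(254,203),s,(271.5,165.5)))
# empty arm: bead tip wrist/top
print("bead",tri(w,(312,64),t,f(429,208)),"dish-tin",tri(w,(90,118),t,f(75,427)))
# basket tab corners in wrist, tab center
print("tab",tri(w,(42,219),t,f(63,584)),tri(w,(42,219),s,(183,170)))
print(goto((647.5,133,258)))
crop("w1","cw1.png",0,150,160,250,5)
```

```text
[[254.05003595 207.44749435]
 [254.28512022 196.5601109 ]]
[(array([  17,   13,   46,   48, 1594], dtype=int32), array([253.70577164, 202.41593476]))]
(array([647.34081785, 133.12802524, 263.13542532]), np.float64(0.09454940131227706)) (array([647.16172943, 132.79004988, 261.7458208 ]), np.float64(0.5829160699164357))
bead (array([767.68225873, 120.57017488, 234.89238563]), np.float64(1.4711866131242632)) dish-tin (array([627.53035545, 386.46343634,  25.31546105]), np.float64(0.8951938523718509))
tab (array([509.96741515, 372.56959321, 139.84839785]), np.float64(4.1367248618539065)) (array([514.88173351, 364.83912079, 157.38807785]), np.float64(8.860706996702204))
(array([-0.041, -0.017,  3.674]), array([0., 0., 0.]))
```

View pics/cw1.png

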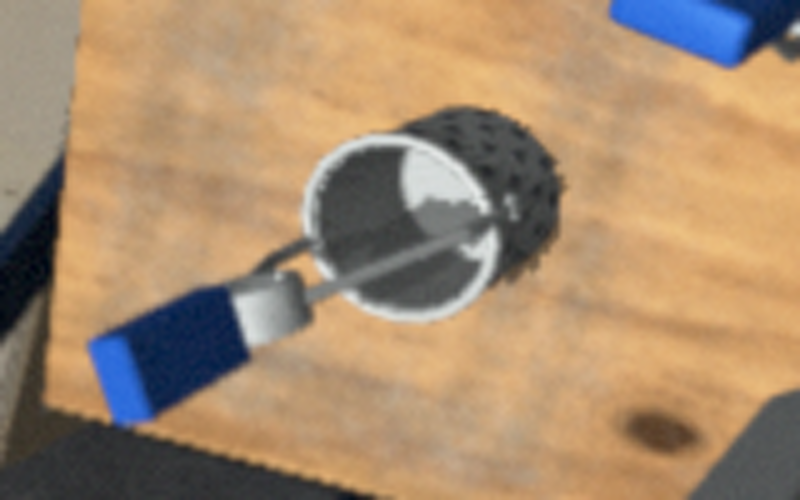

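Emit:
carry_out(
  gripper=[0.7, 0.6, 0.6, 0.6, 0.6, 0.6, 0.6, 0.6, 0.6, 0.6],
  offset=[
    [0, 0, 0.4],
    [-0.02, 0, 1],
    [-0.04, 0, 1.7],
    [-0.04, -0.02, 2.4],
    [-0.04, -0.02, 2.9],
    [-0.04, -0.02, 3.3],
    [-0.04, -0.02, 3.55],
    [-0.04, -0.02, 3.67],
    [-0.04, -0.02, 3.67],
    [-0.04, -0.02, 3.67],
  ],
  dr=[
    [0, 0, 0],
    [0, 0, 0],
    [0, 0, 0],
    [0, 0, 0],
    [0, 0, 0],
    [0, 0, 0],
    [0, 0, 0],
    [0, 0, 0],
    [0, 0, 0],
    [0, 0, 0],
  ],
)

```text
clock: 4.25
ee_pos: [647.9, 134.0, 259.0]
tool_rot: [-2.533, 1.857, -0.001]
ft_force: [0.3, 0.3, 0.6]
opening: 0.6
```

Emit:
carry_out(
  gripper=[0.3, 0.3, 0.3, 0.3, 0.3, 0.3, 0.3, 0.3, 0.3, 0.3],
  offset=[
    [0, 0, 0],
    [0, 0, 0],
    [0, 0, 0],
    [0, 0, 0],
    [0, 0, 0],
    [0, 0, 0],
    [0, 0, 0],
    [0, 0, 0],
    [0, 0, 0],
    [0, 0, 0],
  ],
  dr=[
    [0, 0, 0],
    [0, 0, 0],
    [0, 0, 0],
    [0, 0, 0],
    [0, 0, 0],
    [0, 0, 0],
    [0, 0, 0],
    [0, 0, 0],
    [0, 0, 0],
    [0, 0, 0],
  ],
  newtons=20,
)

```text
clock: 5.25
ee_pos: [648.0, 133.4, 258.6]
tool_rot: [2.533, -1.858, 0.002]
ft_force: [2.7, -4.8, 1.1]
opening: 0.372
```

Emit:
carry_out(
  gripper=[0.3, 0.3, 0.3, 0.3, 0.3, 0.3, 0.3, 0.3, 0.3, 0.3],
  offset=[
    [0, 0, 0],
    [0, 0, 0],
    [0, 0, 0],
    [0, 0, 0],
    [0, 0, 0],
    [0, 0, 0],
    [0, 0, 0],
    [0, 0, 0],
    [0, 0, 0],
    [0, 0, 0],
  ],
  dr=[
    [0, 0, -0.1],
    [0, 0, -0.3],
    [0, 0, -0.6],
    [0, 0, -1.0],
    [0, 0, -1.5],
    [0, 0, -2.1],
    [0, 0, -2.7],
    [0, 0, -3.3],
    [0, 0, -3.9],
    [0, 0, -4.5],
  ],
)

```text
clock: 6.25
ee_pos: [647.6, 133.9, 258.7]
tool_rot: [2.985, -0.978, -0.0]
ft_force: [-0.9, -2.1, 2.0]
opening: 0.373
```

Emit:
carry_out(
  gripper=[0.3, 0.3, 0.3, 0.3, 0.3, 0.3, 0.3, 0.3, 0.3, 0.3],
  offset=[
    [0, 0, 0],
    [0, 0, 0],
    [0, 0, 0],
    [0, 0, 0],
    [0, 0, 0],
    [0, 0, 0],
    [0, 0, 0],
    [0, 0, 0],
    [0, 0, 0],
    [0, 0, 0],
  ],
  dr=[
    [0, 0, -0.6],
    [0, 0, -1.2],
    [0, 0, -1.8],
    [0, 0, -2.4],
    [0, 0, -3.0],
    [0, 0, -3.6],
    [0, 0, -4.2],
    [0, 0, -4.8],
    [0, 0, -5.4],
    [0, 0, -6.0],
  ],
)

```text
clock: 7.25
ee_pos: [646.8, 134.1, 258.6]
tool_rot: [-3.125, -0.321, 0.004]
ft_force: [-10.1, -2.3, 3.3]
opening: 0.377
```

Emit:
carry_out(
  gripper=[0.3, 0.3, 0.3, 0.3, 0.3, 0.3, 0.3, 0.3, 0.3, 0.3],
  offset=[
    [0, 0, 0],
    [0, 0, 0],
    [0, 0, 0],
    [0, 0, 0],
    [0, 0, 0],
    [0, 0, 0],
    [0, 0, 0],
    [0, 0, 0],
    [0, 0, 0],
    [0, 0, 0],
  ],
  dr=[
    [0, 0, -0.6],
    [0, 0, -1.2],
    [0, 0, -1.8],
    [0, 0, -2.4],
    [0, 0, -3.0],
    [0, 0, -3.6],
    [0, 0, -4.2],
    [0, 0, -4.8],
    [0, 0, -5.4],
    [0, 0, -6.0],
  ],
)

```text
clock: 8.25
ee_pos: [646.2, 133.6, 258.6]
tool_rot: [-2.723, -1.563, 0.007]
ft_force: [-16.1, -5.4, 5.4]
opening: 0.377
```

Emit:
carry_out(
  gripper=[0.3, 0.3, 0.3, 0.3, 0.3, 0.3, 0.3, 0.3, 0.3, 0.3],
  offset=[
    [0, 0, 0],
    [0, 0, 0],
    [0, 0, 0],
    [0, 0, 0],
    [0, 0, 0],
    [0, 0, 0],
    [0, 0, 0],
    [0, 0, 0],
    [0, 0, 0],
    [0, 0, 0],
  ],
  dr=[
    [0, 0, -0.6],
    [0, 0, -1.2],
    [0, 0, -1.8],
    [0, 0, -2.4],
    [0, 0, -3.0],
    [0, 0, -3.6],
    [0, 0, -4.1],
    [0, 0, -4.5],
    [0, 0, -4.8],
    [0, 0, -4.9],
  ],
)

```text
clock: 9.25
ee_pos: [646.1, 133.0, 258.6]
tool_rot: [-2.043, -2.383, 0.007]
ft_force: [-16.6, -9.3, 5.5]
opening: 0.376
```

Run:
```python
from h import *
snap("side","s2.png");snap("top","t2.png"); s=readout.read_state(); print(s["ee_pos"],s["q"],s["ft_force"],s["moment"])
crop("t2","ct2.png",180,85,345,265,4)
crop("s2","cs2.png",130,130,330,320,4)
```

```text
[646.08546942 132.96546465 258.60464488] [ 1.47898555e-01  5.33714799e-01  1.09822360e+00 -1.13125953e-03
  1.51483137e+00 -1.57494196e+00] [-17.30788872  -8.14620501   4.71108209] [-1.59945704  2.98033371  0.04681418]
```

View pics/ct2.png

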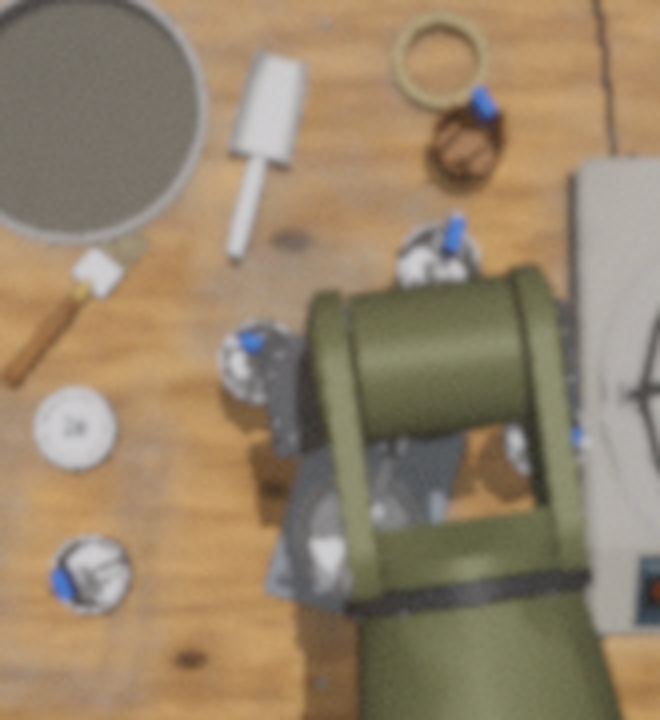

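View pics/cs2.png

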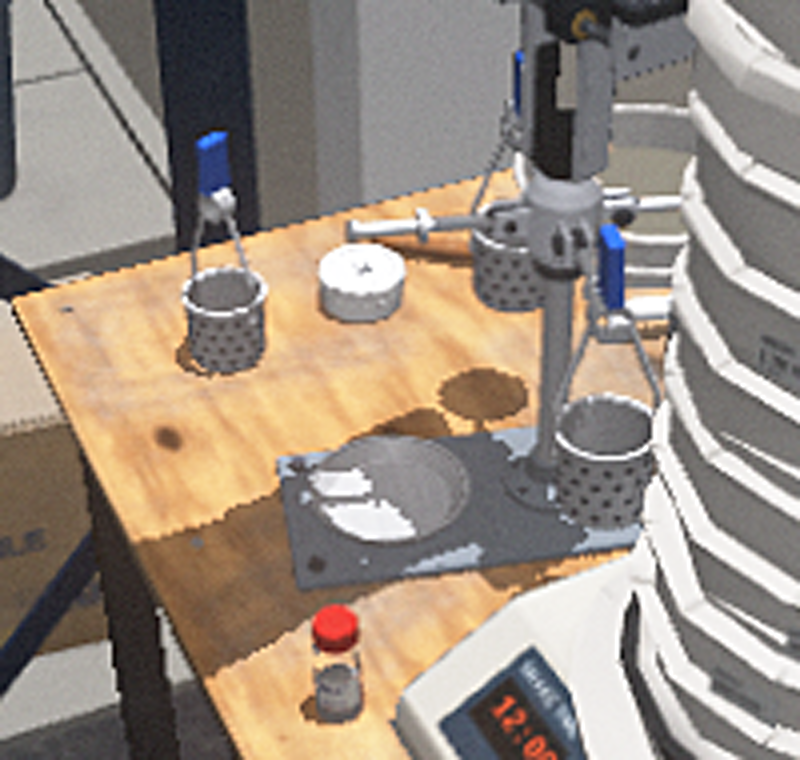

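Run:
```python
from h import *
s=load("s2");t=load("t2")
g=lambda x,y:(130+x/4,130+y/4); f=lambda x,y:(180+x/4,85+y/4)
A=np.array([647.3,133,0])
for n,p in [("right",onz(s,g(612,267),245)),("left",onz(t,f(251,341),247)),("far",onz(t,f(455,233),247)),("tip z215",onz(s,g(348,231),215)),("tip z225",onz(s,g(348,231),225)),("tip z205",onz(s,g(348,231),205))]:
    v=p-A; print(n,p.round(1),np.hypot(v[0],v[1]),np.degrees(np.arctan2(v[1],v[0])))
print(readout.read_state()["tool_rot"])
```

```text
right [619.9  33.4 245. ] 103.30621648030991 -105.39994482030714
left [677.7 236.2 247. ] 107.59654772371401 73.56792204634567
far [750.1 103.9 247. ] 106.79470684668559 -15.811157328874142
tip z215 [527.6 168.2 215. ] 124.72205939242386 163.61077975917792
tip z225 [521.8 153.8 225. ] 127.23337843470874 170.5807458594644
tip z205 [533.5 182.6 205. ] 124.11508177371549 156.4647962980526
[-2.04457399 -2.38187939  0.00730358]
```

Emit:
carry_out(
  gripper=[0.6, 0.6, 0.6, 0.6, 0.6, 0.6, 0.6, 0.6, 0.6, 0.6],
  offset=[
    [0, 0, 0],
    [0, 0, 0],
    [0, 0, 0],
    [0, 0, 0],
    [0, 0, -0.4],
    [0, 0, -1],
    [0, 0, -2],
    [0, 0, -3.2],
    [0, 0, -4.4],
    [0, 0, -5],
  ],
  dr=[
    [0, 0, 0],
    [0, 0, 0],
    [0, 0, 0],
    [0, 0, 0],
    [0, 0, 0],
    [0, 0, 0],
    [0, 0, 0],
    [0, 0, 0],
    [0, 0, 0],
    [0, 0, 0],
  ],
)

```text
clock: 10.35
ee_pos: [647.7, 134.0, 387.4]
tool_rot: [2.044, 2.382, 0.005]
ft_force: [-0.6, -0.5, -0.8]
opening: 0.602
```

Run:
```python
from h import *
snap("wrist","w3.png"); s=readout.read_state(); print(s["ee_pos"],s["tool_rot"],s["opening"])
w=load("w1"); k=lambda x,y:(x/5,150+y/5)
P=[onz(w,k(*p),181.5) for p in [(90,345),(132,338),(155,412),(115,425)]]
for p in P: print(p.round(1))
print(np.mean(P,0))
for i,j in [(0,3),(1,2),(3,2),(0,1)]:
    v=P[j]-P[i]; print(np.linalg.norm(v),np.degrees(np.arctan2(v[1],v[0])))
```

```text
[647.77414129 134.0530462  388.86333031] [2.04338593 2.3810346  0.00732717] 0.5978993239859514
[524.5 373.2 181.5]
[529.1 364.2 181.5]
[512.6 357.2 181.5]
[506.5 365.7 181.5]
[518.1663402  365.05380243 181.5       ]
19.509222446493823 -157.3965086519869
17.974260670450047 -157.0550831040075
10.472148619323816 -54.559495073301264
10.134248508102774 -62.91760272131932
```

View pics/w3.png

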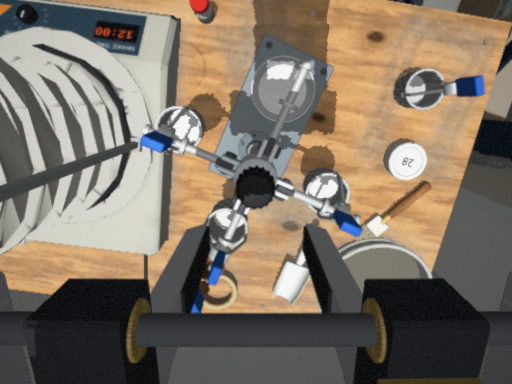

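Run:
```python
from h import *
print(goto((515,366,300),yaw=np.radians(113)))
```

```text
(array([ 9.976, -3.863,  3.531]), array([ 0.044,  0.005, -1.784]))
```

Emit:
carry_out(
  gripper=[0.6, 0.6, 0.6, 0.6, 0.6, 0.6, 0.6, 0.6, 0.6, 0.6],
  offset=[
    [0.8, -0.3, 0],
    [2.2, -0.85, 0.5],
    [3.7, -1.4, 1],
    [5.2, -2, 1.6],
    [6.7, -2.6, 2.2],
    [8.1, -3.1, 2.8],
    [9.2, -3.6, 3.3],
    [9.8, -3.8, 3.5],
    [9.98, -3.86, 3.53],
    [9.98, -3.86, 3.53],
  ],
  dr=[
    [0, 0, -0.2],
    [0, 0, -0.4],
    [0, 0, -0.7],
    [0, 0, -1],
    [0, 0, -1.3],
    [0, 0, -1.5],
    [0, 0, -1.7],
    [0, 0, -1.78],
    [0, 0, -1.78],
    [0, 0, -1.78],
  ],
)

```text
clock: 11.4
ee_pos: [514.9, 365.8, 295.6]
tool_rot: [1.735, 2.618, 0.001]
ft_force: [0.5, -0.8, 0.9]
opening: 0.6
```

Run:
```python
from h import *
for n in ["wrist","side","top"]: snap(n,n[0]+"4.png")
s=readout.read_state(); print(s["ee_pos"],s["tool_rot"],s["clock"])
crop("t4","ct4.png",180,85,345,265,4)
crop("s4","cs4.png",200,140,300,220,8)
```

```text
[515.39723563 364.94384377 295.79792588] [1.73687866e+00 2.61721793e+00 1.13216164e-03] 11.55
```

View pics/w4.png

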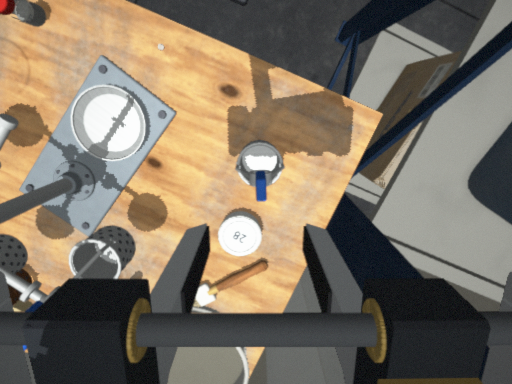

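View pics/ct4.png

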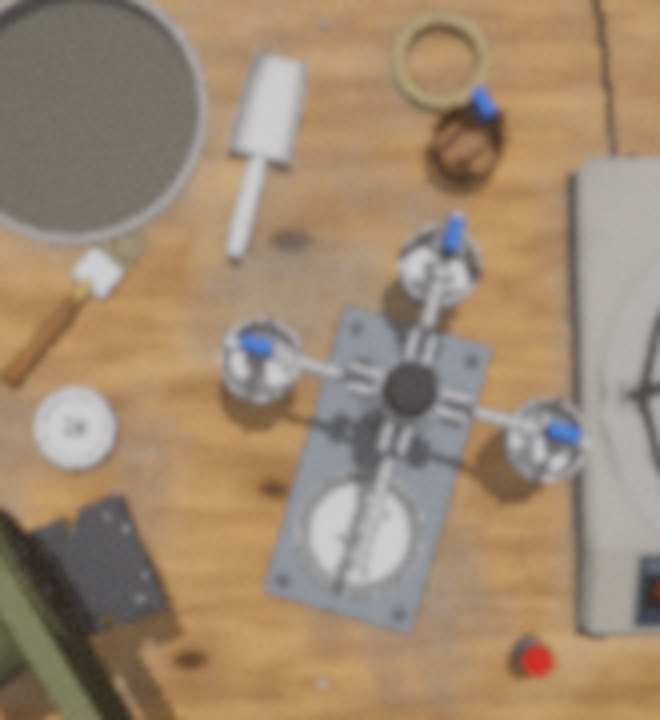

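View pics/cs4.png

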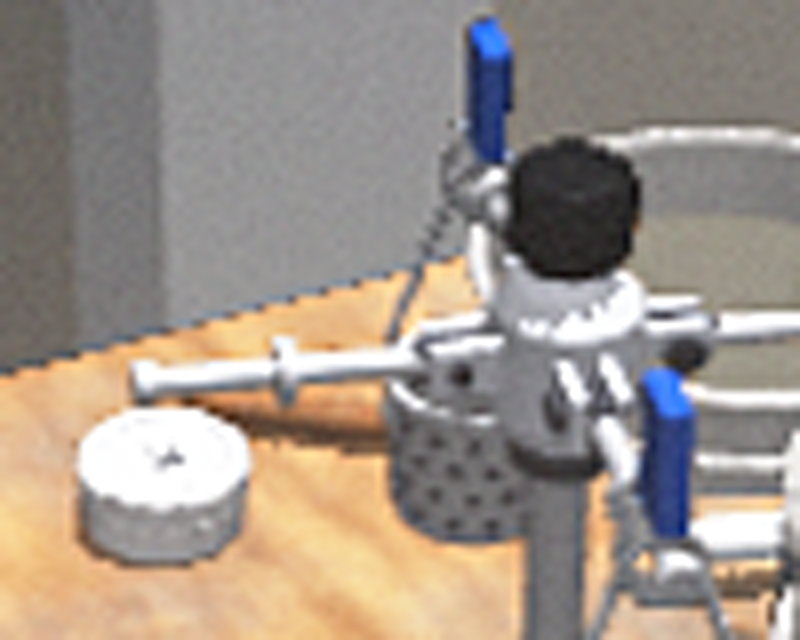

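Run:
```python
from h import *
w=load("w4");t=load("t4");s=load("s4");w3=load("w3");w1=load("w1")
q=lambda x,y:(200+x/8,140+y/8); f=lambda x,y:(180+x/4,85+y/4)
A=np.array([647.3,133,215])
def show(n,P):
    v=P-A; print(n,P.round(1),"r",np.hypot(*v[:2]).round(1),"ang",np.degrees(np.arctan2(v[1],v[0])).round(1),"dz",v[2].round(1))
show("bead s/t",tri(s,q(146,383),t,f(342,583))[0]); show("collar s/t",tri(s,q(285,370),t,f(367,516))[0])
show("bead s/w3",tri(s,q(146,383),w3,(305,68))[0])
# with plane constraint: side ray intersect vertical plane through axis at angle 164.3
for ang in (163.5,164.3,165):
    a=np.radians(ang); n=np.array([-np.sin(a),np.cos(a),0])
    for nm,p in [("bead",q(146,383)),("collar",q(285,370)),("knuckle",q(400,363))]:
        o,v=ray(s,p); show(f"{ang} {nm}",o+v*(n@(A-o))/(n@v))
def blue(d,x0,y0,x1,y1):
    im=d["image"].astype(int); m=((im[:,:,2]>im[:,:,0]+40)&(im[:,:,2]>im[:,:,1]+30)).astype(np.uint8)
    mm=np.zeros_like(m); mm[y0:y1,x0:x1]=m[y0:y1,x0:x1]
    c=max(cv2.findContours(mm,0,2)[0],key=cv2.contourArea); return c
def tab(x,y,yaw):
    c,s_=np.cos(np.radians(yaw)),np.sin(np.radians(yaw)); out=[]
    for z in (141.5,181.5):
        for a,b in ((11,5),(11,-5),(-11,-5),(-11,5)): out.append((x+c*a-s_*b,y+s_*a+c*b,z))
    return out
for nm,d,box in [("w4",w,(235,150,285,215)),("w3",w3,(440,60,500,110)),("s4",load("s0" if 0 else "side0"),(170,155,195,185))]:
    c=blue(d,*box); print(nm,cv2.boundingRect(c),cv2.minAreaRect(c), "ctr",c.reshape(-1,2).mean(0))
    for xy in [(515,366,23),(512,368,23),(515,366,28)]:
        pr=proj(d,tab(*xy)); print("  model",xy,pr.min(0).round(1),pr.max(0).round(1))
crop("w4","cw4.png",220,130,300,220,8)
```

```text
bead s/t [525.3 172.3 213.2] r 128.2 ang 162.1 dz -1.8
collar s/t [566.5 157.7 214.2] r 84.5 ang 163.0 dz -0.8
bead s/w3 [530.6 166.1 214.9] r 121.3 ang 164.2 dz -0.1
163.5 bead [530.5 167.6 214.2] r 121.9 ang 163.5 dz -0.8
163.5 collar [568.8 156.3 214.4] r 81.9 ang 163.5 dz -0.6
163.5 knuckle [600.8 146.8 213.3] r 48.5 ang 163.5 dz -1.7
164.3 bead [529.8 166.  215.3] r 122.0 ang 164.3 dz 0.3
164.3 collar [568.3 155.2 215.2] r 82.1 ang 164.3 dz 0.2
164.3 knuckle [600.5 146.2 213.8] r 48.6 ang 164.3 dz -1.2
165 bead [529.2 164.6 216.3] r 122.2 ang 165.0 dz 1.3
165 collar [567.8 154.3 215.8] r 82.3 ang 165.0 dz 0.8
165 knuckle [600.2 145.6 214.1] r 48.7 ang 165.0 dz -0.9
w4 (256, 171, 10, 30) ((260.5, 185.5), (29.0, 9.0), 90.0) ctr [260.5        182.41666667]
  model (515, 366, 23) [250.8 170.4] [261.9 202.8]
  model (512, 368, 23) [254.2 168.5] [265.3 200.7]
  model (515, 366, 28) [249.8 170. ] [262.9 203.2]
w3 (456, 76, 29, 20) ((470.29766845703125, 86.6849594116211), (19.08317756652832, 26.533981323242188), 81.25383758544922) ctr [470.61290323  86.77419355]
  model (515, 366, 23) [452.5  74.3] [483.8  96.8]
  model (512, 368, 23) [454.8  71.8] [486.4  94.6]
  model (515, 366, 28) [451.8  74.2] [484.6  96.9]
s4 (179, 163, 9, 16) ((182.9467315673828, 170.41395568847656), (14.938397407531738, 7.423930644989014), 84.80557250976562) ctr [182.82352941 171.58823529]
  model (515, 366, 23) [179.1 160.9] [188.8 178.2]
  model (512, 368, 23) [177.8 160.8] [187.5 178.1]
  model (515, 366, 28) [179.3 160.9] [188.6 178.3]
```

View pics/cw4.png

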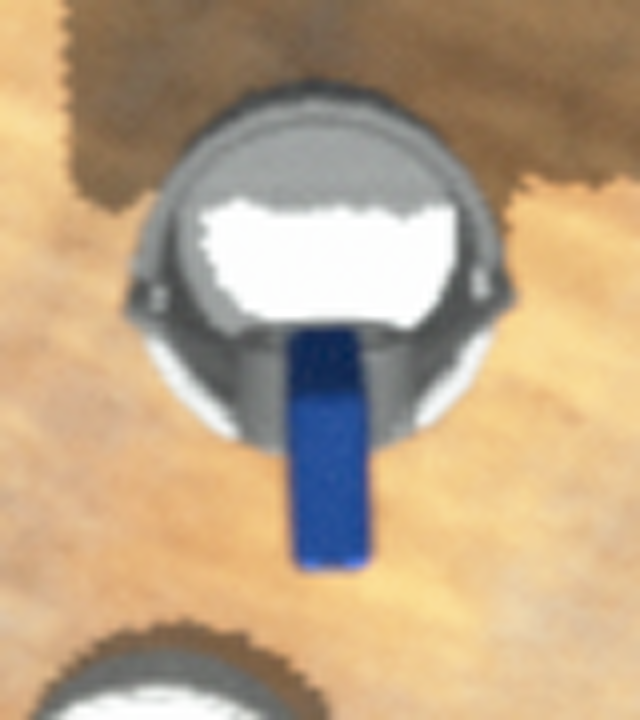

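Run:
```python
from h import *
print(goto((513.6,369.3,156),yaw=np.radians(113)))
```

```text
(array([ 1.890e-01, -3.000e-03,  5.592e+00]), array([ 0.006,  0.   , -0.017]))
```

Emit:
carry_out(
  gripper=[0.5, 0.5, 0.5, 0.5, 0.5, 0.5, 0.5, 0.5, 0.5, 0.5],
  offset=[
    [0.19, 0, 0.4],
    [0.19, 0, 1.2],
    [0.19, 0, 2.2],
    [0.19, 0, 3.2],
    [0.19, 0, 4.1],
    [0.19, 0, 4.8],
    [0.19, 0, 5.3],
    [0.19, 0, 5.55],
    [0.19, 0, 5.6],
    [0.19, 0, 5.6],
  ],
  dr=[
    [0, 0, 0],
    [0, 0, 0],
    [0, 0, 0],
    [0, 0, 0],
    [0, 0, 0],
    [0, 0, 0],
    [0, 0, 0],
    [0, 0, 0],
    [0, 0, 0],
    [0, 0, 0],
  ],
)

```text
clock: 12.55
ee_pos: [512.9, 370.4, 155.8]
tool_rot: [1.735, 2.619, 0.001]
ft_force: [-0.5, -0.1, -0.3]
opening: 0.504
```

Run:
```python
from h import *
snap("wrist","w5.png"); s=readout.read_state(); print(s["ee_pos"],s["ft_force"])
```

```text
[512.93592563 370.47234493 156.00726995] [-0.40081395 -0.07626203  0.1922113 ]
```

View pics/w5.png

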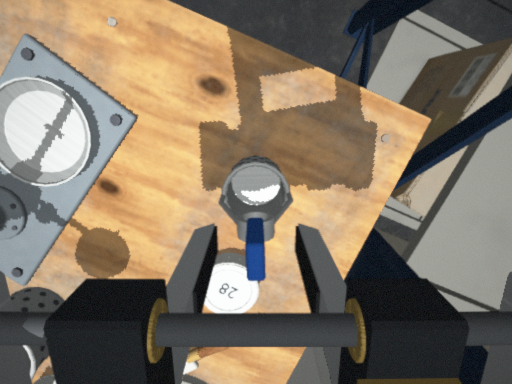

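Tab at (256,250), centred between the pads. Closing on it.

Emit:
carry_out(
  gripper=[0.4, 0.3, 0.2, 0.1, 0.05, 0.05, 0.05, 0.05, 0.05, 0.05],
  offset=[
    [0, 0, 0],
    [0, 0, 0],
    [0, 0, 0],
    [0, 0, 0],
    [0, 0, 0],
    [0, 0, 0],
    [0, 0, 0],
    [0, 0, 0],
    [0, 0, 0],
    [0, 0, 0],
  ],
  dr=[
    [0, 0, 0],
    [0, 0, 0],
    [0, 0, 0],
    [0, 0, 0],
    [0, 0, 0],
    [0, 0, 0],
    [0, 0, 0],
    [0, 0, 0],
    [0, 0, 0],
    [0, 0, 0],
  ],
  newtons=30,
)

```text
clock: 13.6
ee_pos: [512.7, 370.3, 155.2]
tool_rot: [1.735, 2.619, 0.0]
ft_force: [-0.1, 0.2, 0.9]
opening: 0.104
```

Run:
```python
from h import *
s=readout.read_state(); print(s["ee_pos"],s["tool_rot"],s["ft_force"],s["opening"])
R=Ro.from_rotvec(s["tool_rot"]); print(R.as_matrix().round(3))
# lift then to standoff: eye at r=150 along 164.3deg
a=np.radians(164.3); A=np.array([647.3,133])
# eye = tcp -(156-125)=31 in z
for r in (160,105):
  e=A+r*np.array([np.cos(a),np.sin(a)]); print(r,e)
e=A+160*np.array([np.cos(a),np.sin(a)])
print("lift",goto((512.9,370.4,300)))
print("then",goto((e[0],e[1],275),yaw=np.radians(74.3),cur=(512.9,370.4,300)))
```

```text
[512.66874512 370.3162323  155.23566354] [1.73488620e+00 2.61908375e+00 3.84954059e-05] [-0.10011141  0.22631949  0.90359687] 0.10441060491586256
[[-0.39   0.921  0.   ]
 [ 0.921  0.39   0.   ]
 [-0.     0.    -1.   ]]
160 [493.26932057 176.29607136]
105 [546.21736663 161.41304683]
lift (array([-1.000e-03,  1.000e-02, -5.791e+00]), array([0., 0., 0.]))
then (array([-6.843, -3.752,  1.   ]), array([ 0.   , -0.   ,  4.832]))
```

Emit:
carry_out(
  gripper=[0.05, 0.05, 0.05, 0.05, 0.05, 0.05, 0.05, 0.05, 0.05, 0.05],
  offset=[
    [0, 0, -0.2],
    [0, 0, -0.7],
    [0, 0, -1.5],
    [0, 0, -2.4],
    [0, 0, -3.3],
    [0, 0, -4.2],
    [0, 0, -4.9],
    [0, 0, -5.4],
    [0, 0, -5.7],
    [0, 0, -5.8],
  ],
  dr=[
    [0, 0, 0],
    [0, 0, 0],
    [0, 0, 0],
    [0, 0, 0],
    [0, 0, 0],
    [0, 0, 0],
    [0, 0, 0],
    [0, 0, 0],
    [0, 0, 0],
    [0, 0, 0],
  ],
)

```text
clock: 14.6
ee_pos: [512.7, 370.4, 300.9]
tool_rot: [1.735, 2.619, 0.001]
ft_force: [-0.3, 0.1, -1.6]
opening: 0.103
```

Emit:
carry_out(
  gripper=[0.05, 0.05, 0.05, 0.05, 0.05, 0.05, 0.05, 0.05, 0.05, 0.05],
  offset=[
    [-0.4, -0.3, 0],
    [-1.2, -0.7, 0],
    [-2.1, -1.2, 0],
    [-3.1, -1.7, 0.1],
    [-4.1, -2.3, 0.2],
    [-5.1, -2.8, 0.3],
    [-5.9, -3.3, 0.4],
    [-6.5, -3.6, 0.5],
    [-6.8, -3.75, 0.6],
    [-6.84, -3.75, 0.6],
  ],
  dr=[
    [0, 0, 0.2],
    [0, 0, 0.7],
    [0, 0, 1.3],
    [0, 0, 2.0],
    [0, 0, 2.7],
    [0, 0, 3.4],
    [0, 0, 4.0],
    [0, 0, 4.5],
    [0, 0, 4.8],
    [0, 0, 4.83],
  ],
)

```text
clock: 15.6
ee_pos: [492.9, 175.8, 284.6]
tool_rot: [-2.505, -1.896, 0.001]
ft_force: [0.0, 0.5, -0.7]
opening: 0.102
```

Run:
```python
from h import *
for n in ["wrist","side"]: snap(n,n[0]+"6.png")
s=readout.read_state(); print(s["ee_pos"],s["tool_rot"],s["ft_force"],s["opening"],s["clock"])
a=np.radians(164.3); A=np.array([647.3,133])
e=A+128*np.array([np.cos(a),np.sin(a)]); print(goto((e[0],e[1],275),yaw=np.radians(74.3)))
crop("s6","cs6.png",190,100,310,230,5)
```

```text
[493.09659493 176.69064992 284.99973135] [-2.50218682e+00 -1.89918746e+00  4.75162684e-04] [ 0.20443966  0.48727143 -1.83183974] 0.10421118172991162 15.7
(array([-0.015,  1.291,  0.399]), array([-0.003,  0.001,  0.012]))
```

View pics/w6.png

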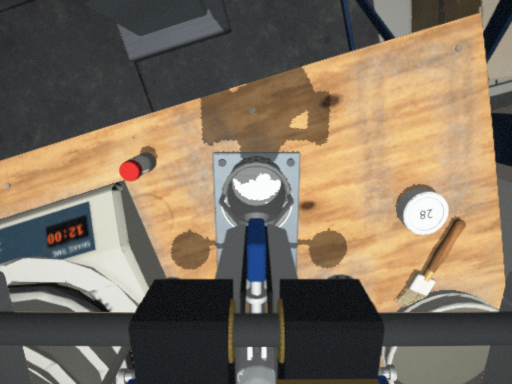

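View pics/cs6.png

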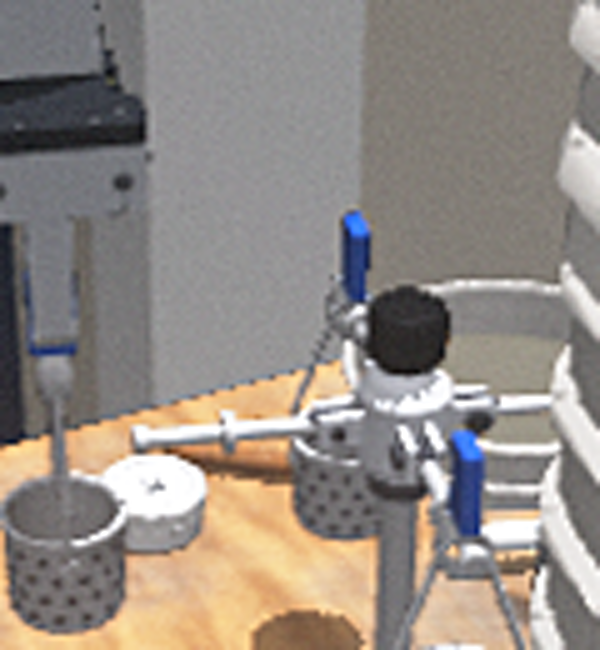

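Run:
```python
from h import *
crop("w6","cw6.png",206,200,306,384,4)
w=load("w6"); print(w["cx"],w["cy"])
a=np.radians(164.3); A=np.array([647.3,133])
for r in (126,105,85): print(r,proj(w,np.r_[A+r*np.array([np.cos(a),np.sin(a)]),215]))
p=readout.read_state()["ee_pos"]; print(proj(w,[p,p+[0,0,17],p-[0,0,30]]))
```

```text
255.94302635244065 192.36866772506121
126 [[256.55047594 246.88002958]]
105 [[256.59164694 270.1069982 ]]
85 [[256.62907524 291.27404496]]
[[257.35291133 245.2940472 ]
 [257.5157911  259.40877771]
 [257.12674557 225.70376095]]
```

View pics/cw6.png

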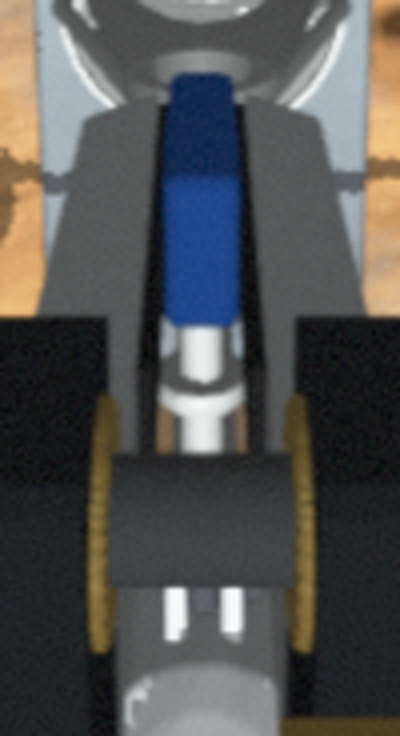

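Emit:
carry_out(
  gripper=[0.05, 0.05, 0.05, 0.05, 0.05, 0.05, 0.05, 0.05, 0.05, 0.05],
  offset=[
    [0, 0.2, 0],
    [0, 0.5, 0],
    [0, 0.8, 0],
    [0, 1.1, 0.1],
    [-0.01, 1.25, 0.2],
    [-0.01, 1.29, 0.3],
    [-0.01, 1.29, 0.36],
    [-0.01, 1.29, 0.4],
    [-0.01, 1.29, 0.44],
    [-0.01, 1.29, 0.48],
  ],
  dr=[
    [0, 0, 0],
    [0, 0, 0],
    [0, 0, 0],
    [0, 0, 0],
    [0, 0, 0],
    [0, 0, 0],
    [0, 0, 0],
    [0, 0, 0],
    [0, 0, 0],
    [0, 0, 0],
  ],
)

```text
clock: 16.7
ee_pos: [523.9, 167.4, 273.3]
tool_rot: [2.503, 1.898, 0.0]
ft_force: [0.5, 0.6, -0.9]
opening: 0.108
```

Run:
```python
from h import *
snap("side","s7.png"); s=readout.read_state(); print(s["ee_pos"],s["ft_force"],s["moment"])
crop("s7","cs7.png",190,130,290,230,7)
```

```text
[523.89024206 167.39521309 273.09319106] [ 1.22046348 -0.41393708 -2.24156061] [ 0.08099623 -0.14114973  0.0082924 ]
```

View pics/cs7.png

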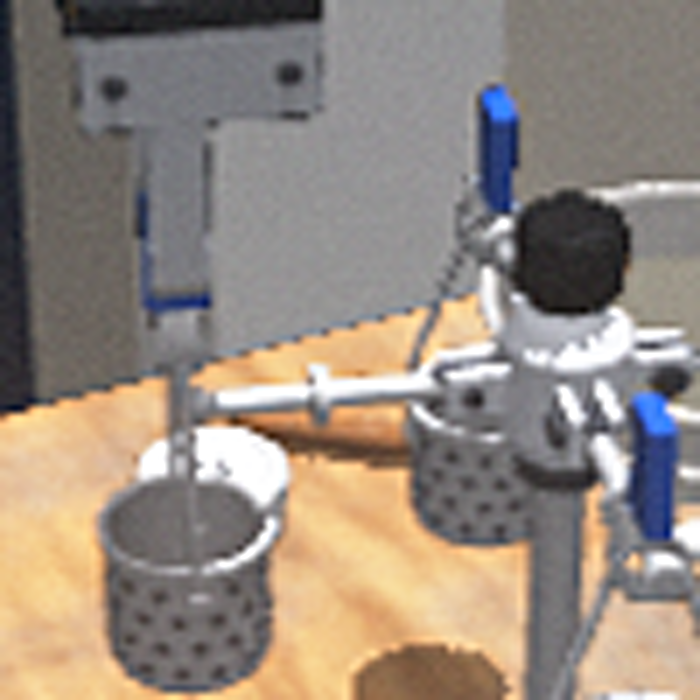

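Emit:
carry_out(
  gripper=[0.05, 0.05, 0.05, 0.05, 0.05, 0.05, 0.05, 0.05, 0.05, 0.05],
  offset=[
    [0, 0, 0.03],
    [0, 0, 0.06],
    [0, 0, 0.09],
    [0, 0, 0.12],
    [0, 0, 0.15],
    [0, 0, 0.18],
    [0, 0, 0.21],
    [0, 0, 0.23],
    [0, 0, 0.24],
    [0, 0, 0.24],
  ],
  dr=[
    [0, 0, 0],
    [0, 0, 0],
    [0, 0, 0],
    [0, 0, 0],
    [0, 0, 0],
    [0, 0, 0],
    [0, 0, 0],
    [0, 0, 0],
    [0, 0, 0],
    [0, 0, 0],
  ],
)

```text
clock: 17.75
ee_pos: [524.0, 167.3, 267.2]
tool_rot: [-2.504, -1.898, 0.0]
ft_force: [0.6, 0.7, -0.8]
opening: 0.103
```

Emit:
carry_out(
  gripper=[0.05, 0.05, 0.05, 0.05, 0.05, 0.05, 0.05, 0.05, 0.05, 0.05],
  offset=[
    [0, 0, 0.005],
    [0, 0, 0.01],
    [0, 0, 0.015],
    [0, 0, 0.02],
    [0, 0, 0.025],
    [0, 0, 0.03],
    [0, 0, 0.035],
    [0, 0, 0.04],
    [0, 0, 0.04],
    [0, 0, 0.04],
  ],
  dr=[
    [0, 0, 0],
    [0, 0, 0],
    [0, 0, 0],
    [0, 0, 0],
    [0, 0, 0],
    [0, 0, 0],
    [0, 0, 0],
    [0, 0, 0],
    [0, 0, 0],
    [0, 0, 0],
  ],
)

```text
clock: 18.75
ee_pos: [524.1, 167.4, 266.3]
tool_rot: [2.504, 1.898, 0.0]
ft_force: [-0.2, -0.3, 0.6]
opening: 0.105
```

Run:
```python
from h import *
s=readout.read_state(); print(s["ee_pos"],s["ft_force"],s["moment"])
```

```text
[524.05116434 167.35982244 266.32392542] [-0.22688741 -0.31322588  0.59666847] [-0.00047199 -0.10057341 -0.0237477 ]
```

Emit:
carry_out(
  gripper=[0.05, 0.05, 0.05, 0.05, 0.05, 0.05, 0.05, 0.05, 0.05, 0.05],
  offset=[
    [0, 0, 0.005],
    [0, 0, 0.01],
    [0, 0, 0.015],
    [0, 0, 0.02],
    [0, 0, 0.02],
    [0, 0, 0.02],
    [0, 0, 0.02],
    [0, 0, 0.02],
    [0, 0, 0.02],
    [0, 0, 0.02],
  ],
  dr=[
    [0, 0, 0],
    [0, 0, 0],
    [0, 0, 0],
    [0, 0, 0],
    [0, 0, 0],
    [0, 0, 0],
    [0, 0, 0],
    [0, 0, 0],
    [0, 0, 0],
    [0, 0, 0],
  ],
)

```text
clock: 19.75
ee_pos: [524.1, 167.4, 266.0]
tool_rot: [2.504, 1.898, 0.001]
ft_force: [-0.4, -0.8, 4.9]
opening: 0.106
```

Run:
```python
from h import *
s=readout.read_state(); print(s["ee_pos"],s["ft_force"],s["moment"])
```

```text
[524.08122417 167.35433999 265.97576463] [-0.43802862 -0.84462929  4.89833868] [-0.07174542  0.06092218 -0.04185271]
```

Emit:
carry_out(
  gripper=[0.05, 0.05, 0.05, 0.05, 0.05, 0.05, 0.05, 0.05, 0.05, 0.05],
  offset=[
    [0, 0, -0.08],
    [0, 0, -0.16],
    [0, -0.2, -0.16],
    [0, -0.5, -0.16],
    [0, -0.8, -0.16],
    [0, -0.95, 0],
    [0, -1, 0.3],
    [0, -1, 0.6],
    [0, -1, 0.75],
    [0, -1, 0.76],
  ],
  dr=[
    [0, 0, 0],
    [0, 0, 0],
    [0, 0, 0],
    [0, 0, 0],
    [0, 0, 0],
    [0, 0, 0],
    [0, 0, 0],
    [0, 0, 0],
    [0, 0, 0],
    [0, 0, 0],
  ],
)

```text
clock: 20.75
ee_pos: [499.8, 174.0, 245.8]
tool_rot: [-2.503, -1.897, 0.002]
ft_force: [-0.6, 0.1, -1.8]
opening: 0.103
```

Run:
```python
from h import *
for n in ["wrist","side"]: snap(n,n[0]+"8.png")
s=readout.read_state(); print(s["ee_pos"],s["ft_force"],s["moment"])
a=np.radians(164.3); A=np.array([647.3,133]); u=np.array([np.cos(a),np.sin(a)])
print((s["ee_pos"][:2]-A)@u,(s["ee_pos"][:2]-A)@[-u[1],u[0]])
e=A+106*u; print(goto((e[0],e[1],246.9),yaw=np.radians(74.3)))
crop("s8","cs8.png",190,130,290,230,7);crop("w8","cw8.png",206,200,306,384,4)
```

```text
[500.08768509 174.0408134  246.63810234] [ 1.05396179 -0.37779623 -0.97798355] [ 0.05988566 -0.17644549  0.0184646 ]
152.82574294277924 0.326065735242586
(array([ 0.013,  1.873, -0.011]), array([-0.001,  0.   ,  0.001]))
```

View pics/cs8.png

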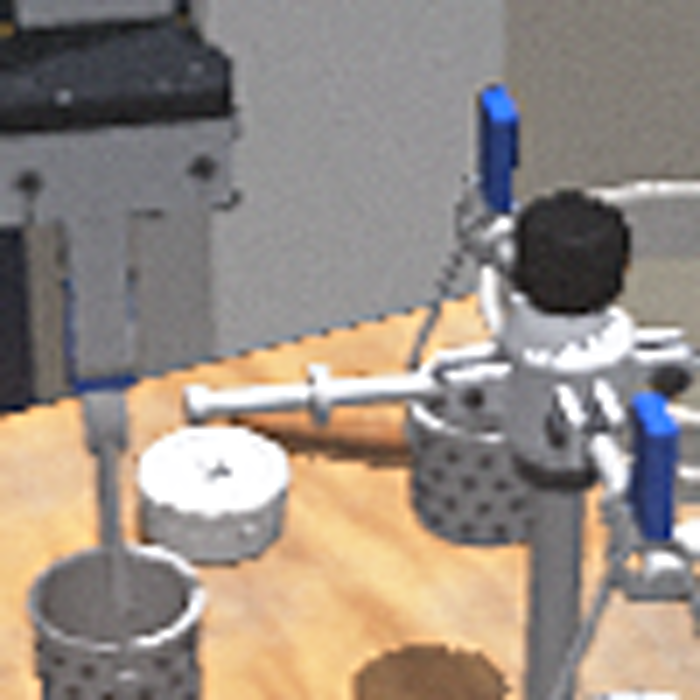

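View pics/cw8.png

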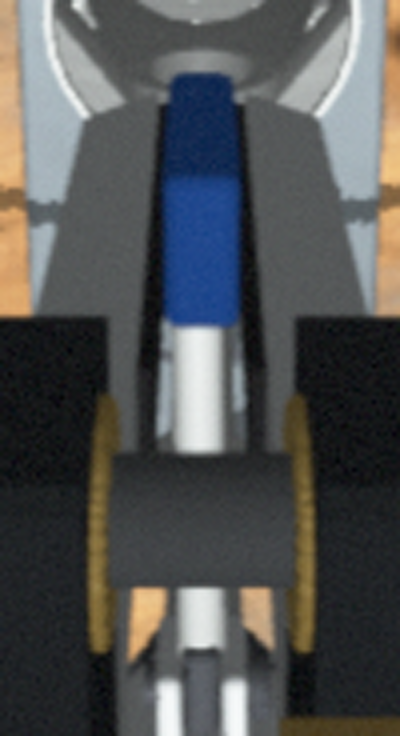

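Emit:
carry_out(
  gripper=[0.05, 0.05, 0.05, 0.05, 0.05, 0.05, 0.05, 0.05, 0.05, 0.05],
  offset=[
    [0.01, 0.1, -0.01],
    [0.01, 0.25, -0.01],
    [0.01, 0.4, -0.01],
    [0.01, 0.52, -0.01],
    [0.01, 0.6, -0.01],
    [0.01, 0.66, -0.01],
    [0.01, 0.7, -0.01],
    [0.01, 0.72, -0.01],
    [0.01, 0.72, -0.01],
    [0.01, 0.72, -0.01],
  ],
  dr=[
    [0, 0, 0],
    [0, 0, 0],
    [0, 0, 0],
    [0, 0, 0],
    [0, 0, 0],
    [0, 0, 0],
    [0, 0, 0],
    [0, 0, 0],
    [0, 0, 0],
    [0, 0, 0],
  ],
)

```text
clock: 21.85
ee_pos: [517.3, 169.5, 247.0]
tool_rot: [-2.504, -1.898, -0.0]
ft_force: [0.0, 0.3, -2.1]
opening: 0.105
```

Emit:
carry_out(
  gripper=[0.05, 0.05, 0.05, 0.05, 0.05, 0.05, 0.05, 0.05, 0.05, 0.05],
  offset=[
    [0, 0.01, 0],
    [0, 0.02, 0],
    [0, 0.03, 0],
    [0, 0.04, 0],
    [0, 0.05, 0],
    [0, 0.05, 0],
    [0, 0.05, 0],
    [0, 0.05, 0],
    [0, 0.05, 0],
    [0, 0.05, 0],
  ],
  dr=[
    [0, 0, 0],
    [0, 0, 0],
    [0, 0, 0],
    [0, 0, 0],
    [0, 0, 0],
    [0, 0, 0],
    [0, 0, 0],
    [0, 0, 0],
    [0, 0, 0],
    [0, 0, 0],
  ],
)

```text
clock: 22.85
ee_pos: [518.6, 169.1, 247.0]
tool_rot: [2.504, 1.898, 0.0]
ft_force: [0.3, 0.1, -1.3]
opening: 0.104
```

Emit:
carry_out(
  gripper=[0.05, 0.05, 0.05, 0.05, 0.05, 0.05, 0.05, 0.05, 0.05, 0.05],
  offset=[
    [0, 0.01, 0],
    [0, 0.02, 0],
    [0, 0.03, 0],
    [0, 0.04, 0],
    [0, 0.05, 0],
    [0, 0.05, 0],
    [0, 0.05, 0],
    [0, 0.05, 0],
    [0, 0.05, 0],
    [0, 0.05, 0],
  ],
  dr=[
    [0, 0, 0],
    [0, 0, 0],
    [0, 0, 0],
    [0, 0, 0],
    [0, 0, 0],
    [0, 0, 0],
    [0, 0, 0],
    [0, 0, 0],
    [0, 0, 0],
    [0, 0, 0],
  ],
)

```text
clock: 23.85
ee_pos: [519.7, 168.8, 246.9]
tool_rot: [-2.504, -1.898, 0.0]
ft_force: [0.1, -0.1, -1.1]
opening: 0.102
```

Emit:
carry_out(
  gripper=[0.05, 0.05, 0.05, 0.05, 0.05, 0.05, 0.05, 0.05, 0.05, 0.05],
  offset=[
    [0, 0.01, 0],
    [0, 0.02, 0],
    [0, 0.03, 0],
    [0, 0.04, 0],
    [0, 0.05, 0],
    [0, 0.05, 0],
    [0, 0.05, 0],
    [0, 0.05, 0],
    [0, 0.05, 0],
    [0, 0.05, 0],
  ],
  dr=[
    [0, 0, 0],
    [0, 0, 0],
    [0, 0, 0],
    [0, 0, 0],
    [0, 0, 0],
    [0, 0, 0],
    [0, 0, 0],
    [0, 0, 0],
    [0, 0, 0],
    [0, 0, 0],
  ],
)

```text
clock: 24.85
ee_pos: [521.0, 168.5, 247.0]
tool_rot: [2.504, 1.898, 0.0]
ft_force: [0.2, -0.1, -0.4]
opening: 0.104
```

Emit:
carry_out(
  gripper=[0.05, 0.05, 0.05, 0.05, 0.05, 0.05, 0.05, 0.05, 0.05, 0.05],
  offset=[
    [0, 0.01, 0],
    [0, 0.02, 0],
    [0, 0.03, 0],
    [0, 0.04, 0],
    [0, 0.05, 0],
    [0, 0.05, 0],
    [0, 0.05, 0],
    [0, 0.05, 0],
    [0, 0.05, 0],
    [0, 0.05, 0],
  ],
  dr=[
    [0, 0, 0],
    [0, 0, 0],
    [0, 0, 0],
    [0, 0, 0],
    [0, 0, 0],
    [0, 0, 0],
    [0, 0, 0],
    [0, 0, 0],
    [0, 0, 0],
    [0, 0, 0],
  ],
)

```text
clock: 25.85
ee_pos: [522.1, 168.1, 246.9]
tool_rot: [-2.504, -1.898, 0.0]
ft_force: [-0.3, -0.9, -0.8]
opening: 0.103
```

Emit:
carry_out(
  gripper=[0.05, 0.05, 0.05, 0.05, 0.05, 0.05, 0.05, 0.05, 0.05, 0.05],
  offset=[
    [0, 0.01, 0],
    [0, 0.02, 0],
    [0, 0.03, 0],
    [0, 0.04, 0],
    [0, 0.05, 0],
    [0, 0.05, 0],
    [0, 0.05, 0],
    [0, 0.05, 0],
    [0, 0.05, 0],
    [0, 0.05, 0],
  ],
  dr=[
    [0, 0, 0],
    [0, 0, 0],
    [0, 0, 0],
    [0, 0, 0],
    [0, 0, 0],
    [0, 0, 0],
    [0, 0, 0],
    [0, 0, 0],
    [0, 0, 0],
    [0, 0, 0],
  ],
)

```text
clock: 26.85
ee_pos: [523.4, 167.8, 247.0]
tool_rot: [-2.504, -1.898, -0.0]
ft_force: [1.4, 0.4, -1.0]
opening: 0.103
```

Run:
```python
from h import *
snap("side","s9.png"); s=readout.read_state(); print(s["ee_pos"],s["ft_force"],s["moment"])
crop("s9","cs9.png",190,130,290,230,7)
```

```text
[523.36760165 167.79397838 246.9667833 ] [-0.08692041  0.16893002 -0.65403469] [ 0.00062569 -0.0665387  -0.01806573]
```

View pics/cs9.png

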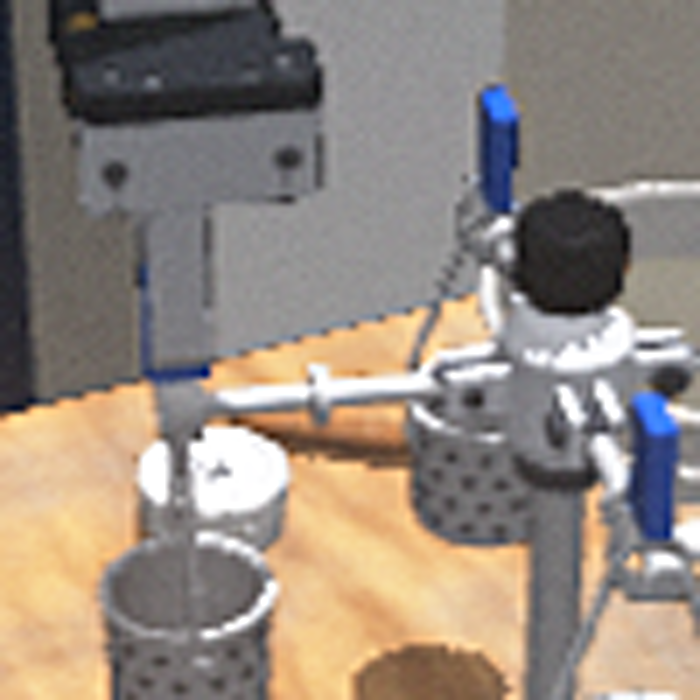

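Emit:
carry_out(
  gripper=[0.05, 0.05, 0.05, 0.05, 0.05, 0.05, 0.05, 0.05, 0.05, 0.05],
  offset=[
    [0, 0.01, 0],
    [0, 0.03, 0],
    [0, 0.05, 0],
    [0, 0.07, 0],
    [0, 0.09, 0],
    [0, 0.11, 0],
    [0, 0.13, 0],
    [0, 0.15, 0],
    [0, 0.15, 0],
    [0, 0.15, 0],
  ],
  dr=[
    [0, 0, 0],
    [0, 0, 0],
    [0, 0, 0],
    [0, 0, 0],
    [0, 0, 0],
    [0, 0, 0],
    [0, 0, 0],
    [0, 0, 0],
    [0, 0, 0],
    [0, 0, 0],
  ],
)

```text
clock: 27.9
ee_pos: [527.0, 166.8, 246.9]
tool_rot: [-2.504, -1.898, 0.0]
ft_force: [0.7, -0.4, -1.6]
opening: 0.101
```

Emit:
carry_out(
  gripper=[0.05, 0.05, 0.05, 0.05, 0.05, 0.05, 0.05, 0.05, 0.05, 0.05],
  offset=[
    [0, 0.02, 0],
    [0, 0.05, 0],
    [0, 0.08, 0],
    [0, 0.11, 0],
    [0, 0.15, 0],
    [0, 0.19, 0],
    [0, 0.22, 0],
    [0, 0.24, 0],
    [0, 0.25, 0],
    [0, 0.25, 0],
  ],
  dr=[
    [0, 0, 0],
    [0, 0, 0],
    [0, 0, 0],
    [0, 0, 0],
    [0, 0, 0],
    [0, 0, 0],
    [0, 0, 0],
    [0, 0, 0],
    [0, 0, 0],
    [0, 0, 0],
  ],
)

```text
clock: 28.9
ee_pos: [533.0, 165.1, 246.9]
tool_rot: [-2.504, -1.898, 0.0]
ft_force: [0.3, -0.7, -0.7]
opening: 0.109
```

Emit:
carry_out(
  gripper=[0.05, 0.05, 0.05, 0.05, 0.05, 0.05, 0.05, 0.05, 0.05, 0.05],
  offset=[
    [0, 0.02, 0],
    [0, 0.06, 0],
    [0, 0.12, 0],
    [0, 0.18, 0],
    [0, 0.25, 0],
    [0, 0.32, 0],
    [0, 0.38, 0],
    [0, 0.43, 0],
    [0, 0.46, 0],
    [0, 0.47, 0],
  ],
  dr=[
    [0, 0, 0],
    [0, 0, 0],
    [0, 0, 0],
    [0, 0, 0],
    [0, 0, 0],
    [0, 0, 0],
    [0, 0, 0],
    [0, 0, 0],
    [0, 0, 0],
    [0, 0, 0],
  ],
)

```text
clock: 29.9
ee_pos: [544.4, 161.9, 246.9]
tool_rot: [-2.504, -1.898, 0.0]
ft_force: [0.5, 0.7, -0.8]
opening: 0.106
```

Run:
```python
from h import *
snap("side","s10.png"); snap("wrist","w10.png");s=readout.read_state(); print(s["ee_pos"],s["ft_force"],s["moment"])
crop("s10","cs10.png",190,130,290,230,7)
a=np.radians(164.3); A=np.array([647.3,133]); u=np.array([np.cos(a),np.sin(a)])
print((s["ee_pos"][:2]-A)@u,(s["ee_pos"][:2]-A)@[-u[1],u[0]])
```

```text
[544.30201509 161.91620715 246.93684604] [ 0.27808347  0.69941012 -1.69098727] [ 0.07905882 -0.14254396  0.00722149]
106.98004852337631 0.03390669020470783
```

View pics/cs10.png

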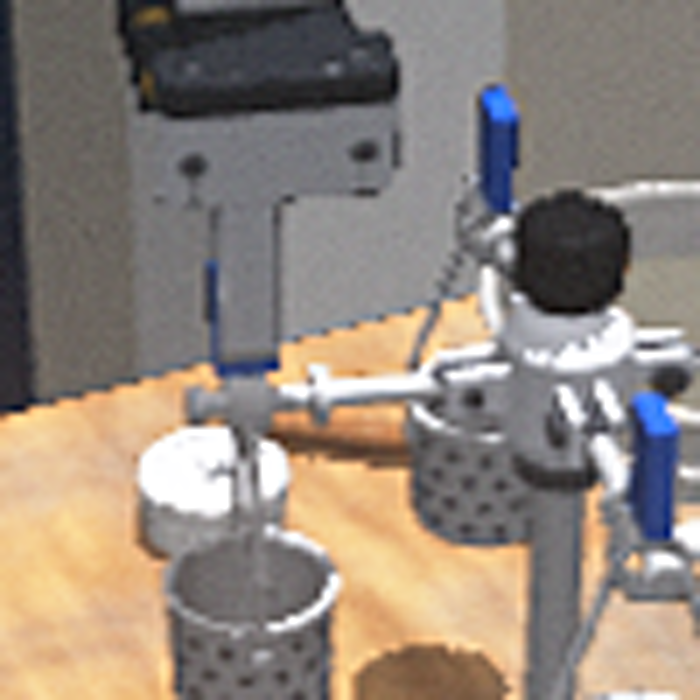

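Emit:
carry_out(
  gripper=[0.05, 0.05, 0.05, 0.05, 0.05, 0.05, 0.05, 0.05, 0.05, 0.05],
  offset=[
    [0, 0.03, 0],
    [0, 0.06, 0],
    [0, 0.08, 0.02],
    [0, 0.08, 0.05],
    [0, 0.08, 0.08],
    [0, 0.08, 0.11],
    [0, 0.08, 0.13],
    [0, 0.08, 0.14],
    [0, 0.08, 0.15],
    [0, 0.08, 0.15],
  ],
  dr=[
    [0, 0, 0],
    [0, 0, 0],
    [0, 0, 0],
    [0, 0, 0],
    [0, 0, 0],
    [0, 0, 0],
    [0, 0, 0],
    [0, 0, 0],
    [0, 0, 0],
    [0, 0, 0],
  ],
)

```text
clock: 31.0
ee_pos: [546.2, 161.4, 243.2]
tool_rot: [2.504, 1.898, 0.0]
ft_force: [-0.0, 0.2, -1.4]
opening: 0.105
```

Emit:
carry_out(
  gripper=[0.05, 0.05, 0.05, 0.05, 0.05, 0.05, 0.05, 0.05, 0.05, 0.05],
  offset=[
    [0, 0, 0.005],
    [0, 0, 0.01],
    [0, 0, 0.015],
    [0, 0, 0.02],
    [0, 0, 0.02],
    [0, 0, 0.02],
    [0, 0, 0.02],
    [0, 0, 0.02],
    [0, 0, 0.02],
    [0, 0, 0.02],
  ],
  dr=[
    [0, 0, 0],
    [0, 0, 0],
    [0, 0, 0],
    [0, 0, 0],
    [0, 0, 0],
    [0, 0, 0],
    [0, 0, 0],
    [0, 0, 0],
    [0, 0, 0],
    [0, 0, 0],
  ],
)

```text
clock: 32.0
ee_pos: [546.2, 161.3, 242.7]
tool_rot: [2.504, 1.898, -0.0]
ft_force: [-0.0, 0.0, -0.6]
opening: 0.105
```

Emit:
carry_out(
  gripper=[0.05, 0.05, 0.05, 0.05, 0.05, 0.05, 0.05, 0.05, 0.05, 0.05],
  offset=[
    [0, 0, 0.005],
    [0, 0, 0.01],
    [0, 0, 0.015],
    [0, 0, 0.015],
    [0, 0, 0.015],
    [0, 0, 0.015],
    [0, 0, 0.015],
    [0, 0, 0.015],
    [0, 0, 0.015],
    [0, 0, 0.015],
  ],
  dr=[
    [0, 0, 0],
    [0, 0, 0],
    [0, 0, 0],
    [0, 0, 0],
    [0, 0, 0],
    [0, 0, 0],
    [0, 0, 0],
    [0, 0, 0],
    [0, 0, 0],
    [0, 0, 0],
  ],
)

```text
clock: 33.0
ee_pos: [546.2, 161.4, 242.4]
tool_rot: [2.504, 1.898, 0.0]
ft_force: [0.6, 1.1, 0.1]
opening: 0.101
```

Run:
```python
from h import *
s=readout.read_state(); print(s["ee_pos"],s["ft_force"],s["moment"])
```

```text
[546.24482503 161.39153576 242.37071749] [0.59099795 1.06416999 0.05767365] [ 0.10753755 -0.08678853  0.04187823]
```

Emit:
carry_out(
  gripper=[0.11, 0.12, 0.13, 0.15, 0.17, 0.2, 0.24, 0.28, 0.32, 0.35],
  offset=[
    [0, 0, 0],
    [0, 0, 0],
    [0, 0, 0],
    [0, 0, 0],
    [0, 0, 0],
    [0, 0, 0],
    [0, 0, 0],
    [0, 0, 0],
    [0, 0, 0],
    [0, 0, 0],
  ],
  dr=[
    [0, 0, 0],
    [0, 0, 0],
    [0, 0, 0],
    [0, 0, 0],
    [0, 0, 0],
    [0, 0, 0],
    [0, 0, 0],
    [0, 0, 0],
    [0, 0, 0],
    [0, 0, 0],
  ],
)

```text
clock: 34.0
ee_pos: [546.2, 161.4, 242.3]
tool_rot: [2.504, 1.898, 0.0]
ft_force: [-0.4, -0.0, -0.7]
opening: 0.342
```

Run:
```python
from h import *
snap("side","s11.png"); snap("wrist","w11.png"); s=readout.read_state(); print(s["ee_pos"],s["ft_force"],s["opening"])
crop("s11","cs11.png",190,130,290,230,7);crop("w11","cw11.png",156,180,356,330,4)
```

```text
[546.24628479 161.37798657 242.3253708 ] [ 0.28973516 -0.06646685  0.02179046] 0.35138123003128896
```

View pics/cs11.png

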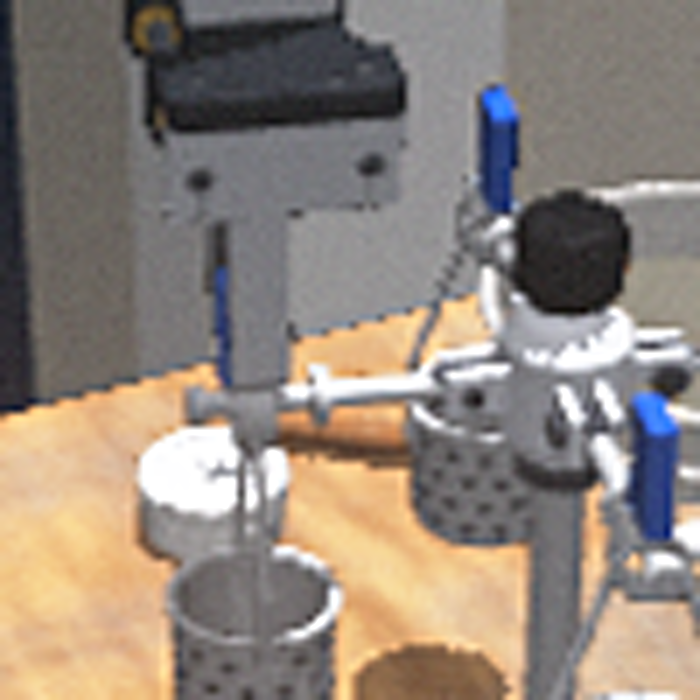

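View pics/cw11.png

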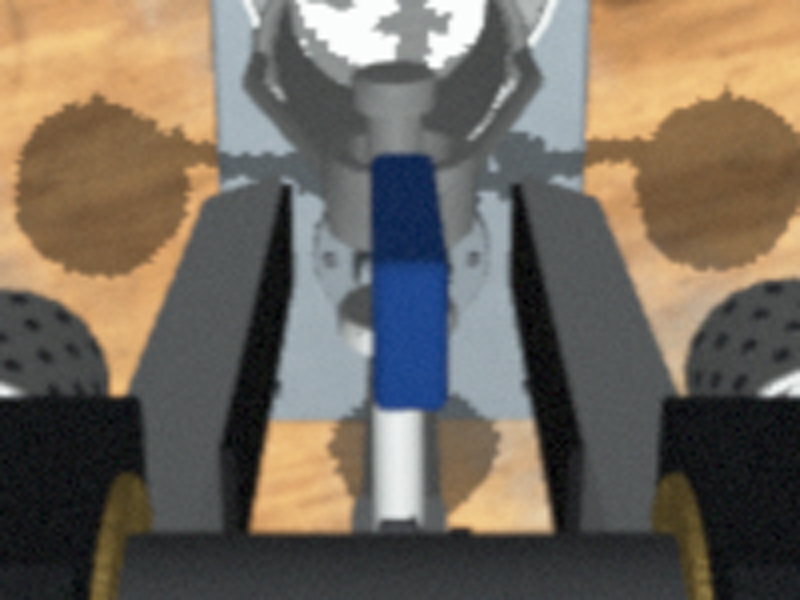

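Basket hangs free with clearance on both sides of the tab (crop (410,290)). Lifting away.

Emit:
carry_out(
  gripper=[0.4, 0.4, 0.4, 0.4, 0.4, 0.4, 0.4, 0.4, 0.4, 0.4],
  offset=[
    [0, 0, -0.1],
    [0, 0, -0.4],
    [0, 0, -0.9],
    [0, 0, -1.5],
    [0, 0, -2.2],
    [0, 0, -3.2],
    [0, 0, -4.2],
    [0, 0, -5],
    [0, 0, -5.5],
    [0, 0, -5.6],
  ],
  dr=[
    [0, 0, 0],
    [0, 0, 0],
    [0, 0, 0],
    [0, 0, 0],
    [0, 0, 0],
    [0, 0, 0],
    [0, 0, 0],
    [0, 0, 0],
    [0, 0, 0],
    [0, 0, 0],
  ],
)

```text
clock: 35.1
ee_pos: [546.4, 161.4, 384.1]
tool_rot: [2.503, 1.897, 0.004]
ft_force: [0.7, 0.0, 0.0]
opening: 0.399
```

Emit:
carry_out(
  gripper=[0.4, 0.4, 0.4, 0.4, 0.4, 0.4, 0.4, 0.4, 0.4, 0.4],
  offset=[
    [0, -0.5, 0],
    [0, -1.3, 0],
    [0, -2.2, 0],
    [0, -3.2, 0],
    [0, -4.2, 0],
    [0, -5, 0],
    [0, -5.6, 0],
    [0, -5.9, 0],
    [0, -6, 0],
    [0, -6, 0],
  ],
  dr=[
    [0, 0, 0],
    [0, 0, 0],
    [0, 0, 0],
    [0, 0, 0],
    [0, 0, 0],
    [0, 0, 0],
    [0, 0, 0],
    [0, 0, 0],
    [0, 0, 0],
    [0, 0, 0],
  ],
)

```text
clock: 36.1
ee_pos: [402.0, 201.9, 382.2]
tool_rot: [-2.504, -1.898, 0.0]
ft_force: [-1.0, -0.2, 0.2]
opening: 0.398
```

Emit:
carry_out(
  gripper=[0.4, 0.4, 0.4, 0.4, 0.4, 0.4, 0.4, 0.4, 0.4, 0.4],
  offset=[
    [0, 0, 0],
    [0, 0, 0],
    [0, 0, 0],
    [0, 0, 0],
    [0, 0, 0],
    [0, 0, 0],
    [0, 0, 0],
    [0, 0, 0],
    [0, 0, 0],
    [0, 0, 0],
  ],
  dr=[
    [0, 0, 0],
    [0, 0, 0],
    [0, 0, 0],
    [0, 0, 0],
    [0, 0, 0],
    [0, 0, 0],
    [0, 0, 0],
    [0, 0, 0],
    [0, 0, 0],
    [0, 0, 0],
  ],
)

```text
clock: 37.1
ee_pos: [401.8, 201.9, 382.3]
tool_rot: [-2.504, -1.898, -0.0]
ft_force: [1.4, 1.1, 0.8]
opening: 0.401
```

Run:
```python
from h import *
a=snap("side","s12.png"); snap("top","t12.png"); b=snap("side","s13.png")
print("side diff", np.abs(a["image"].astype(int)-b["image"]).sum(2)[130:330,130:300].max())
crop("s13","cs13.png",170,130,320,290,4);crop("t12","ct12.png",180,85,345,265,4)
```

```text
side diff 48
```

View pics/cs13.png

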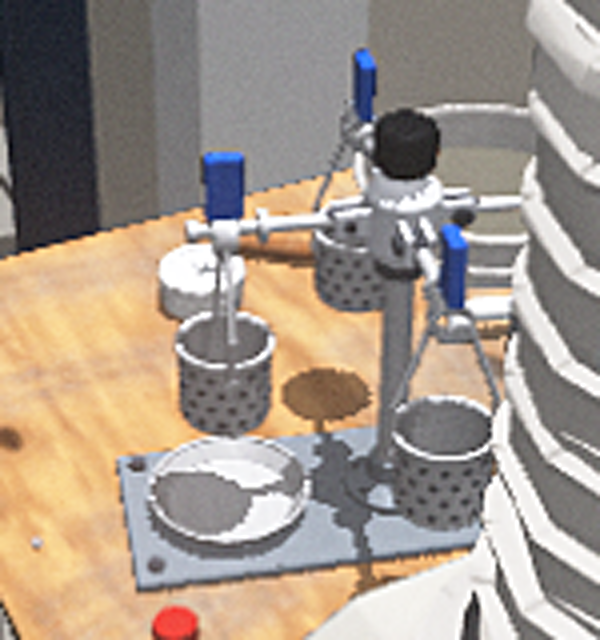

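View pics/ct12.png

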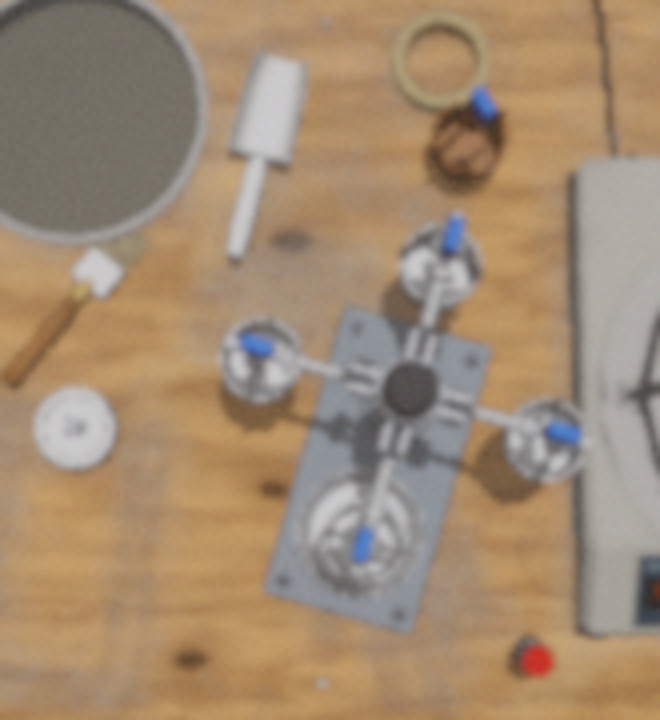

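The side crop shows the basket upright, with its eye at (228,235) between the bead at (193,230) and the collar at (263,225), over the dish. The top crop shows the other three baskets still hung and the tin and vial where they were. Everything is still.

Run:
```python
from rig import order
print(order.finish_job())
```

```text
the job is handed in; nothing more can be done
None
```

The basket now hangs by its eye on the formerly empty arm, over the drip dish. I handed the job in at about 37 s; no verdict is reported.

- **Turning the tree:** I gripped the knob and turned the head about 171°. The empty arm ended at about 164° against a dish direction of 165°, so the nominal seat is roughly 1–2 mm from the dish centre.
- **Feeling the arm:** I touched the top of the bead lightly with the held eye, at about 6 N. That put the bead about 1.7 mm above nominal (tilt about 0.02 rad), where the camera estimates ran from about 2 mm low to 1 mm high.
- **Hanging the basket:** I slid the eye over the bead in small steps and saw only noise on the wrist force. I then set it down about 105 mm from the axis, released it and backed off.
- **Last checks:** The final side and top pictures show the eye between bead and collar and the basket upright over the dish. The other three baskets still hang, the tin and vial are where they were, and the gripper is clear. Two side pictures taken about 0.1 s apart showed no clear motion.

No check failed. The one disagreement was the few millimetres between camera and touch on the bead's height, and I used the touch value.

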